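# Hang the world clocks and true up the candle row

## Task

Set up the display at the back of the desk. First hang every wall clock that is there on the panel, each on a screw of its own (any one), by its keyhole: screw head in through the wide opening, then pulled down until it locks and hangs upright. Then bring the candle tins that stand off to the side over to the others on the near side of the blue line, take the straightedge by its rib and push all the tins with its long edge towards the panel into one straight row, their near sides just touching the middle of the line; lay the straightedge back flat and lengthways on its cork mat, wholly on it, and leave the other things on the desk alone.

Things in the scene. Friction and masses are not known exactly. Their poses are not given: they have to be found in the camera images.
- panel: Fixed clear sheet in an oak frame, standing across the desk at a slight angle: 400 mm wide, 165 mm tall, 12 mm thick, feet running out behind (+x). Three brass screws stick out of its front at 123 mm height, 125 mm apart. Origin: bottom centre of the front face; -x points out of the front, towards the robot; y along the panel, z up.
- line (a point): Centre of a thin blue line (6 mm wide, 420 mm long, flat, no thickness to feel) on the desk, parallel to the panel and 160 mm in front of it. Axes as the panel: x towards the panel, y along the line.
- screw0 (a point): The left (+y) screw: the point where its axis meets the panel's front face; axes as the panel. Shank 6 mm in diameter, 8 mm long from the face to the head; head 14 mm in diameter, 4 mm thick (12 mm out in all).
- screw1 (a point): The middle screw: the point where its axis meets the panel's front face; axes as the panel. Shank 6 mm in diameter, 8 mm long from the face to the head; head 14 mm in diameter, 4 mm thick (12 mm out in all).
- screw2 (a point): The right (-y) screw: the point where its axis meets the panel's front face; axes as the panel. Shank 6 mm in diameter, 8 mm long from the face to the head; head 14 mm in diameter, 4 mm thick (12 mm out in all).
- clock0: Small wall clock with a case in wood-brown, standing on the desk (may be absent): 64 mm wide (its y), 36 mm deep (x -18 to 18), 84 mm tall, about 0.2 kg. White dial on the front (-x), keyhole in the flat black back (+x): 4 mm plate, 10 mm hollow inside. Origin: centre of the underside, z up. Hung, it has up to 4 mm of play off the panel and leans about 0.06 rad.
- clock0_seat (a point): Point on the back face of clock0 (its x 18, y 0, z 63 mm) where the screw's axis lies when hung and locked. Keyhole, centred on y = 0: square entry 24 mm wide from z 26 to 50 mm, above it a slot 10 mm wide from z 50 to 66 mm. Enter with the screw at z 38 mm until the back is within 4 mm of the panel, then lower 24 to 25 mm until the screw bears on the slot's end.
- clock1: Small wall clock with a case in green, standing on the desk (may be absent): 64 mm wide (its y), 36 mm deep (x -18 to 18), 84 mm tall, about 0.2 kg. White dial on the front (-x), keyhole in the flat black back (+x): 4 mm plate, 10 mm hollow inside. Origin: centre of the underside, z up. Hung, it has up to 4 mm of play off the panel and leans about 0.06 rad.
- clock1_seat (a point): Point on the back face of clock1 (its x 18, y 0, z 63 mm) where the screw's axis lies when hung and locked. Keyhole, centred on y = 0: square entry 24 mm wide from z 26 to 50 mm, above it a slot 10 mm wide from z 50 to 66 mm. Enter with the screw at z 38 mm until the back is within 4 mm of the panel, then lower 24 to 25 mm until the screw bears on the slot's end.
- clock2: Small wall clock with a case in orange, standing on the desk (may be absent): 64 mm wide (its y), 36 mm deep (x -18 to 18), 84 mm tall, about 0.2 kg. White dial on the front (-x), keyhole in the flat black back (+x): 4 mm plate, 10 mm hollow inside. Origin: centre of the underside, z up. Hung, it has up to 4 mm of play off the panel and leans about 0.06 rad.
- clock2_seat (a point): Point on the back face of clock2 (its x 18, y 0, z 63 mm) where the screw's axis lies when hung and locked. Keyhole, centred on y = 0: square entry 24 mm wide from z 26 to 50 mm, above it a slot 10 mm wide from z 50 to 66 mm. Enter with the screw at z 38 mm until the back is within 4 mm of the panel, then lower 24 to 25 mm until the screw bears on the slot's end.
- tin0: Candle tin, copper with a steel band, a solid upright cylinder 50 mm in diameter, 40 mm tall, about 0.12 kg, loose on the desk (it may be absent). Origin: centre of the underside.
- tin1: Candle tin, white with a steel band, a solid upright cylinder 50 mm in diameter, 40 mm tall, about 0.12 kg, loose on the desk (it may be absent). Origin: centre of the underside.
- tin2: Candle tin, blue with a steel band, a solid upright cylinder 50 mm in diameter, 40 mm tall, about 0.12 kg, loose on the desk (it may be absent). Origin: centre of the underside.
- tin3: Candle tin, brass with a steel band, a solid upright cylinder 50 mm in diameter, 40 mm tall, about 0.12 kg, loose on the desk (it may be absent). Origin: centre of the underside.
- tin4: Candle tin, green with a steel band, a solid upright cylinder 50 mm in diameter, 40 mm tall, about 0.12 kg, loose on the desk (it may be absent). Origin: centre of the underside.
- ruler: Wooden straightedge lying flat: 400 mm long (its y), 64 mm wide (x, -32 to 32), 10 mm thick, symmetric; about 0.22 kg. A black grip rib runs along its middle: 14 mm wide (x), 140 mm long (y), from 10 to 34 mm above the underside. Origin: centre of the underside.
- mat: Fixed cork mat on the desk, 460 mm long (x), 130 mm wide (y), 4 mm thick, home of the straightedge. Origin: centre of its underside.
- mug: Bystander, not to be disturbed: white mug, 76 mm across, 70 mm tall; origin under its centre.
- jar: Bystander, not to be disturbed: amber glass jar, 60 mm across, 100 mm tall; origin under its centre.
- plant: Bystander, not to be disturbed: potted plant, pot 70 mm across and 60 mm tall, leaves to 120 mm; origin under its centre.
- mouse: Bystander, not to be disturbed: white computer mouse, 100 x 58 x 22 mm; origin under its centre.
- tape: Bystander, not to be disturbed: roll of tape lying flat, 70 mm across, 20 mm tall; origin under its centre.
- notebook: Bystander, not to be disturbed: blue notebook lying flat, 150 x 210 x 18 mm; origin under its centre.

How it is judged:
By the outcome, as a careful person would: the job done as asked, in the order asked, and still so for the second after the job is handed in, with the robot touching nothing.
Of clock0, clock1, clock2 only 2 to 3 are there at a start; the rules pass over those that are not, and their reading is None.
Of tin0, tin1, tin2, tin3, tin4 only 4 to 5 are there at a start; the rules pass over those that are not, and their reading is None.
At some moment in a run one of tin0, tin1, tin2, tin3, tin4 may be knocked a few centimetres aside while the robot is not near it.
It also fails if it takes over 210 s, if anything falls off the work surface, if the arm or the gripper's body presses on something with over 40 N, if the wrist force passes 120 N, or if a joint passes its speed limit or range.

## Robot

A 6-joint arm with a two-finger parallel gripper is mounted at the origin on the work surface. World frame = base frame: x ahead of the robot, y to its left, z up, the work surface at z = 0. Lengths are in mm, angles in degrees, forces in N, time in s.
With the tool pointing down it reaches from about 300 to 850 mm from the base axis. Payload 4.2 kg.
Tool frame: the origin (TCP) lies at the very end of the fingers, on their centre line; the grasp point (between the pads) lies 19 mm behind it (env.tcp_to_grasp is the distance from the TCP to the grasp point, in mm); z points along the fingers, y is the line along which they close (so a half turn about z gives the same grasp; the last joint's range is limited). The gripper opens to 91 mm and grips with 3 to 60 N. Pads are 32 mm wide; open, the fingers measure 118 mm over their backs; the gripper's body (76 mm by 178 mm) begins 60 mm behind the grasp point.
Start: joints at [-76.433, 18.312, 89.639, -0, 72.044, -1.146], TCP at [146.045, -556.16, 213.976] pointing down, gripper open.
Joint ranges: [-177.97, 177.97], [-48.28, 115.42], [12.27, 149.76], [-77.06, 257.06], [2.81, 150.46], [-146.56, 146.56]. Speed limits (degrees/s): [147.25, 147.25, 180, 180, 180, 180].

## Interface

Orientations are given as [roll, pitch, yaw] about the fixed x, y, z axes, in that order (R = Rz(yaw) Ry(pitch) Rx(roll)).
In Python, from workcell import env gives the robot as it stands.
- The arm moves only by the tool move_arm, never from a script. Its argument "plan" is a list of rows, each a list of 3 entries, a list of its own where there are three numbers: the shift along the world's x, y, z in cm, then the turn about the world's z in degrees, then the closure, from 0 (fully open) to 1 (shut). In form: [[[x, y, z], turn, claw], ...]. A call has 1 to 5 rows; each row shifts and turns the commanded pose from where the row before left it; what a row does not reach is not made up. A row lasts 1/10 s, in which the tool goes at most 50 mm and 8.59 degrees, less where a joint would pass 70% of its speed; a pose out of reach is approached as far as the arm can. A call is refused whole if a number of a shift passes 5 or a number of a turn 8.59, either way. A call with a gripper value outside its range is refused whole. The fingers move at their own pace and stop on an object; "squeeze" is the grip in N (left out, the last holds). Time passes only in rows, so rows that do not move let the fingers close. It gives the time, the measured TCP pose, the force, the opening and the grip force at its end, in the units of the state.
- env.state(): the state, without advancing time (a new reading comes with each control period).
- env.grab_frame(name): name is "side" or "top"; returns a dict with "frame" (400x640x3 uint8, red, green, blue), "z_map" (400x640 float32, mm along the optical axis (not along the pixel's ray), 0 where there is no reading), "fovy" (degrees; the focal length in pixels is half the picture's height over the tangent of half this angle, whatever the lens; pixels are square), "cx", "cy" (the principal point, pixels), "position" and "orientation" of the camera in the world. Camera axes: x right, y down, z forward; pixel columns grow to the right and rows downward; lengths in mm; the calibration is good to about 2 mm. A picture is of the moment at which its call begins.
- env.job_done(): hands the job in; it is judged then, once.
Trained networks look in a picture, given as the dict that the camera call returned (one of the last four; its "shot" number tells which), for a name from the list of things; names that differ only in an ending like _2 or _b are one class to them, and where a whole thing is asked for, a point or a joint stands for the part that bears it (a point fixed in the world has none). Each returns a list of dicts, best first, with "score" (0 to 1); they miss things now and then, are a little off and sometimes report something else, mostly with a low value. They report only what shows in the picture. A call takes as long as a camera call.
- env.search_frame(picture, label): "point" ([column, row] in pixels, amid what is visible of it).
- env.landmark_of(picture, label): "point" ([column, row] in pixels: a listed point, or the origin of a listed thing).
The state is a dict: "time_s": time; "qpos": joint angles; "qvel": joint speeds; "effort": joint torques, N m; "ee_pos": TCP position; "ee_rot": TCP orientation; "force": force on the tool from outside, world axes, zero at the start; "torque": the same for the moment, N m; "gripper_width": finger opening in mm; "gripper_force": force on a finger pad.
Only numpy, scipy, OpenCV 4.12 (cv2) and the standard library are available. Lean on these libraries where they do the work, as an engineer would, in place of code of your own. Each camera call takes 0.05 s, during which the arm holds its last target. There are 200 camera calls.

## Working session

There is one attempt and no reset: what is moved stays moved. The work goes in short steps, Python scripts to look and compute and a tool call to move; the robot and the scene stay as the last step left them, time stands still between calls to the robot, and variables do not carry over. Pictures are saved under pics/ and viewed, at most 14 in all, crops included, and the job is handed in when it is done.

Besides the shell and the picture viewer there is one more tool, called after "Emit:" in YAML: its name, and indented under it one key for each argument. move_arm: Moves the arm, as the interface text tells. Its arguments: {"type":"object","properties":{"plan":{"type":"array","items":{"type":"array"}},"squeeze":{"type":"number"}},"required":["plan"]}

```bash
ls; mkdir -p pics; cat > h.py <<'E'
import numpy as np, cv2
from scipy.spatial.transform import Rotation as R
from workcell import env
def cam(p):
    f=200/np.tan(np.radians(p["fovy"])/2)
    return f,R.from_euler('xyz',p["orientation"],degrees=True).as_matrix(),np.array(p["position"])
def ray(p,px):
    f,M,t=cam(p); return M@np.array([(px[0]-p["cx"])/f,(px[1]-p["cy"])/f,1]),t
def atz(p,px,z):
    d,t=ray(p,px); return t+d*(z-t[2])/d[2]
def dep(p,px):
    c,r=int(round(px[0])),int(round(px[1])); d,t=ray(p,px); w=p["z_map"][max(r-1,0):r+2,max(c-1,0):c+2]; w=w[w>0]
    return t+d*np.median(w) if len(w) else np.full(3,np.nan)
def cloud(p):
    f,M,t=cam(p); v,u=np.mgrid[:400,:640]; z=p["z_map"]
    P=np.stack([(u-p["cx"])/f*z,(v-p["cy"])/f*z,z],-1)@M.T+t; P[z==0]=np.nan; return P
def save(p,n,sc=1.25): cv2.imwrite("pics/"+n,cv2.resize(p["frame"][...,::-1],None,fx=sc,fy=sc))
E
python3 - <<'E'
from h import *
print(env.state())
for n in("top","side"):
    p=env.grab_frame(n); save(p,n+"0.png"); print(n,p["position"],p["orientation"],p["fovy"],p["cx"],p["cy"])
    for l in "panel line screw0 screw1 screw2 clock0 clock1 clock2 clock0_seat clock1_seat clock2_seat tin0 tin1 tin2 tin3 tin4 ruler mat mug jar plant mouse tape notebook".split():
        for d in env.landmark_of(p,l)[:2]:
            print(l,np.round(d["point"],1),round(d["score"],2),np.round(dep(p,d["point"])),end=' | ')
        print()
E
```

```text
pics
{'time_s': 0.0, 'qpos': array([-7.64320984e+01,  1.83513400e+01,  8.97069445e+01,  1.98865340e-03,
        7.20439429e+01, -1.14607204e+00]), 'qvel': array([0.02083475, 0.02952059, 0.01732905, 0.02235622, 0.00906772,
       0.00370986]), 'effort': array([ 2.71452300e-04, -4.12454152e+01, -2.31971902e+01,  7.27266585e-02,
        4.58705937e-02, -1.40466973e-04]), 'ee_pos': array([ 145.93632207, -555.64317246,  213.11965726]), 'ee_rot': array([-1.79897831e+02, -3.93500610e-03,  1.47133553e+01]), 'force': array([0.29371532, 0.46372169, 0.1773884 ]), 'torque': array([-0.02352151,  0.01892869,  0.01212211]), 'gripper_force': 0.0, 'gripper_width': 90.92390894892173}
top [ 325.72958152  -58.31748846 1771.60528669] [-173.81434286    1.00041823  -91.1745174 ] 48.968250577935976 322.5679160041243 200.69979356364303
panel [305.  166.2] 0.85 [659.  37.  15.] | 
line [301.8 205.1] 0.78 [502.  53.  -0.] | 
screw0 [269.4 159.6] 0.89 [667. 166. 127.] | screw0 [302.3 160. ] 0.64 [661.  41. 130.] | 
screw1 [269.4 159.6] 0.89 [667. 166. 127.] | screw1 [302.3 160. ] 0.64 [661.  41. 130.] | 
screw2
[... 2721 characters left out ...]
0.73 [566. 444.  24.] | 
tin3 [302.6 261.8] 0.73 [493. 179.  26.] | tin3 [243.7 323.7] 0.73 [566. 444.  24.] | 
tin4 [302.6 261.8] 0.73 [493. 179.  26.] | tin4 [243.7 323.7] 0.73 [566. 444.  24.] | 
ruler [346.2 180.3] 0.68 [ 482. -328.    5.] | ruler [219.6 281.3] 0.58 [690. 321.  25.] | 
mat [347.2 178.4] 0.91 [ 480. -335.    9.] | 
mug [315.4 372. ] 0.94 [346. 550.  47.] | 
jar [222.3 281.6] 0.96 [681. 320.  26.] | jar [391.3 167.9] 0.62 [ 333. -445.   17.] | 
plant [387.9 170. ] 0.77 [ 345. -443.    7.] | 
mouse [348.9 316. ] 0.87 [317. 342.  21.] | 
tape [318.6 162.5] 0.62 [ 616. -423.    7.] | tape [310.3 282.1] 0.23 [430. 311.  81.] | 
notebook [354.6 148.9] 0.84 [ 501. -552.   19.] |
```

```bash
python3 - <<'E'
from h import *
p=env.grab_frame("top"); cv2.imwrite("pics/t1.png",cv2.resize(p["frame"][130:290,170:490,::-1],None,fx=2.5,fy=2.5,interpolation=cv2.INTER_CUBIC))
p=env.grab_frame("side"); cv2.imwrite("pics/s1.png",cv2.resize(p["frame"][120:400,180:480,::-1],None,fx=2.1,fy=2.1,interpolation=cv2.INTER_CUBIC))
E
```

```text
(no output)
```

View pics/t1.png

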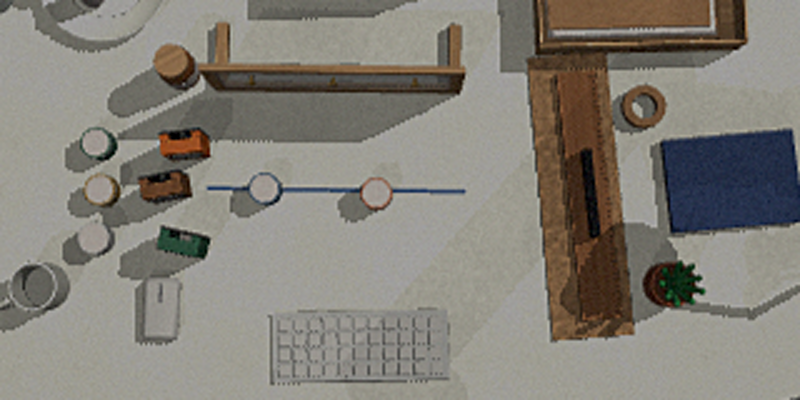

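View pics/s1.png

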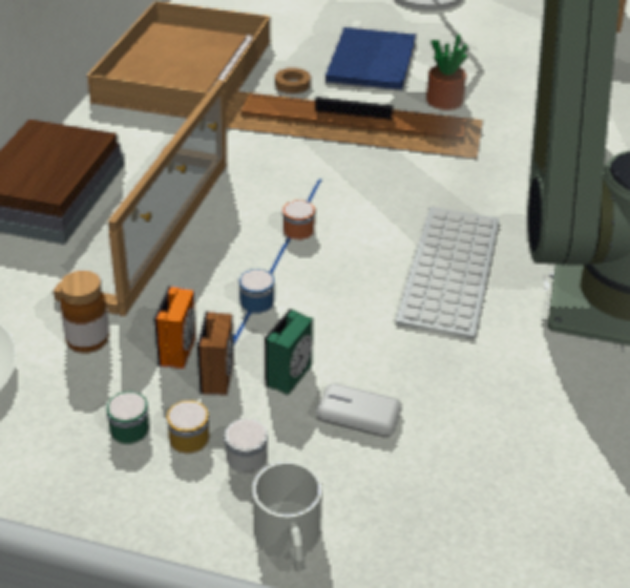

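The top view shows three clocks (orange, brown and green, at about crop 185,145 / 165,187 / 183,242). Green, brass and white tins are off to the left (98,143 / 101,190 / 95,240), blue and copper sit near the line (265,188 / 376,193), and the straightedge is on the mat. Next I'll measure the shapes from the depth images.

```bash
cat >> h.py <<'E'
HUE={"orange":(5,14),"green":(55,90),"blue":(100,125)}
def rect(pts):
    (c,s,a)=cv2.minAreaRect(pts.astype(np.float32)); return np.round(c,1),np.round(s,1),round(a,1)
def comps(p,zlo,zhi,box,minn=12):
    P=cloud(p); x0,x1,y0,y1=box
    m=(P[...,2]>zlo)&(P[...,2]<zhi)&(P[...,0]>x0)&(P[...,0]<x1)&(P[...,1]>y0)&(P[...,1]<y1)
    n,L,st,ce=cv2.connectedComponentsWithStats(m.astype(np.uint8),connectivity=4)
    for i in range(1,n):
        if st[i,4]>=minn:
            q=P[L==i]; print(st[i,4],"px",np.round(ce[i]),"rgb",p["frame"][L==i].mean(0).astype(int),"z",np.round(np.median(q[:,2]),1),"mean",np.round(q.mean(0),1),"rect",*rect(q[:,:2]))
E
python3 - <<'E'
from h import *
for n in("top","side"):
    p=env.grab_frame(n); print(n); P=cloud(p)
    print("clock tops");comps(p,74,94,(380,640,220,390))
    print("tin tops");comps(p,30,50,(380,640,-150,500))
    print("panel top");comps(p,150,180,(560,760,-200,330))
    print("ruler");comps(p,10,22,(250,720,-460,-250),40)
    print("rib");comps(p,29,46,(250,720,-460,-250))
    print("mat");comps(p,0.5,22,(200,760,-480,-240),100)
    h=cv2.cvtColor(p["frame"],cv2.COLOR_RGB2HSV)
    m=(h[...,0]>100)&(h[...,0]<125)&(h[...,1]>90)&(abs(P[...,2])<12)&(P[...,0]>430)&(P[...,0]<560)&(P[...,1]>-260)&(P[...,1]<300)
    v,u=np.nonzero(m); g=np.array([atz(p,(a,b),0) for a,b in zip(u,v)])[:,:2]
    vx=cv2.fitLine(g.astype(np.float32),cv2.DIST_HUBER,0,.01,.01).ravel(); s=(g-vx[2:])@vx[:2]
    print("line",len(g),vx,"ends",vx[2:]+vx[:2]*s.min(),vx[2:]+vx[:2]*s.max(),"ang",np.degrees(np.arctan2(-vx[0],vx[1])))
    for l in("screw0","clock0","clock0_seat","clock1_seat","clock2_seat"):
        print(l,[(np.round(d["point"],1),round(d["score"],2),np.round(dep(p,d["point"])),np.round(atz(p,d["point"],123 if l=="screw0" else 0 if l=="clock0" else 63))) for d in env.landmark_of(p,l)[:4]])
E
```

```text
top
clock tops
137 px [242. 187.] rgb [126  65  31] z 83.6 mean [571.4 280.   83.8] rect [573.7 281.3] [37.1 64.7] 4.9
142 px [234. 204.] rgb [82 55 35] z 84.9 mean [505.1 311.6  84.4] rect [506.5 312.3] [36.6 65.6] 10.6
135 px [241. 226.] rgb [43 69 54] z 84.2 mean [416.8 283.4  84.1] rect [418.1 283.2] [63.3 35.7] 76.2
tin tops
127 px [208. 187.] rgb [128 129 121] z 41.1 mean [581.2 424.4  40.6] rect [581.6 425.5] [50.5 45.6] 86.6
132 px [209. 205.] rgb [145 135 121] z 40.8 mean [505.7 418.5  40.5] rect [506.6 419.2] [51.2 48.1] 32.7
132 px [275. 205.] rgb [134 132 131] z 40.0 mean [501.2 155.9  40.1] rect [501.2 155.4] [47.8 47.9] 46.1
128 px [320. 207.] rgb [151 135 125] z 40.6 mean [490.3 -21.5  40.4] rect [489.3 -21.2] [47.8 47.4] 88.9
128 px [207. 225.] rgb [152 146 140] z 41.0 mean [428.8 427.   40.7] rect [428.4 426.8] [48.8 46.4] 39.7
panel top
403 px [303. 157.] rgb [117  91  64] z 164.7 mean [665.4  37.4 164.1] rect [666.8  39.7] [395.5  15.5] 88.0
ruler
1181 px [405. 208.] rgb [79 51 31] z 14.9 mean [ 479.3 -361.7   15.1] rect [ 483.4 -359.6] [404.9  75.8] 4.1
47 px [422
[... 4537 characters left out ...]
0.83, array([664., 164., 129.]), array([668., 158., 123.]))]
clock0 [(array([265.7, 286.2]), 0.96, array([556., 313.,  35.]), array([571., 279.,   0.])), (array([316.2, 297.8]), 0.76, array([412., 316.,  34.]), array([422., 283.,   0.])), (array([284. , 299.4]), 0.6, array([493., 342.,  31.]), array([504., 313.,   0.]))]
clock0_seat [(array([277.6, 281.6]), 0.73, array([512., 334.,  82.]), array([520., 315.,  63.]))]
clock1_seat [(array([309.8, 280.1]), 0.8, array([433., 305.,  82.]), array([439., 285.,  63.]))]
clock2_seat [(array([255.3, 272.9]), 0.78, array([582., 314.,  77.]), array([589., 300.,  63.])), (array([318.6, 372.6]), 0.59, array([337., 557.,  57.]), array([336., 562.,  63.]))]
```

Emit:
move_arm:
  plan:
    - [[1.0,2.0,0],-0.5,0]
    - [[1.94,3.8,0],-0.5,0]
    - [[1.94,3.8,0],-0.5,0]
    - [[1.94,3.8,0],-0.5,0]
    - [[1.94,3.8,0],-0.5,0]
  squeeze: 20

```text
time_s: 3.7
ee_pos: [234.1, -382.7, 214.1]
ee_rot: [180.0, -0.0, 12.1]
force: [0.1, -0.3, -0.1]
gripper_width: 91.5
gripper_force: 0.0
```

Emit:
move_arm:
  plan:
    - [[1.94,3.8,0],-0.5,0]
    - [[1.94,3.8,0],-0.5,0]
    - [[1.94,3.8,0],-0.5,0]
    - [[1.94,3.8,0],-0.5,0]
    - [[1.94,3.8,0],-0.5,0]

```text
time_s: 4.2
ee_pos: [331.1, -192.6, 214.3]
ee_rot: [180.0, -0.1, 9.7]
force: [1.5, -0.5, -0.4]
gripper_width: 91.4
gripper_force: 0.0
```

Emit:
move_arm:
  plan:
    - [[1.94,3.8,0],-0.5,0]
    - [[1.94,3.8,0],-0.5,0]
    - [[1.94,3.8,0],-0.5,0]
    - [[1.94,3.8,0],-0.5,0]
    - [[1.94,3.8,0],-0.5,0]

```text
time_s: 4.7
ee_pos: [428.2, -2.4, 214.3]
ee_rot: [180.0, -0.1, 7.2]
force: [0.4, -1.1, -0.0]
gripper_width: 91.4
gripper_force: 0.0
```

Emit:
move_arm:
  plan:
    - [[1.94,3.8,0],-0.5,0]
    - [[1.94,3.8,0],-0.5,0]
    - [[1.94,3.8,0],-0.5,0]
    - [[1.94,3.8,0],-0.3,0]
    - [[1.0,2.0,0],0,0]

```text
time_s: 5.2
ee_pos: [516.5, 170.9, 213.8]
ee_rot: [-180.0, -0.1, 5.5]
force: [0.3, -0.2, -0.3]
gripper_width: 91.8
gripper_force: 0.0
```

Emit:
move_arm:
  plan:
    - [[1.4,2.8,0],-0.2,0]
    - [[1.4,2.8,0],-0.2,0]
    - [[1.4,2.8,0],-0.2,0]
    - [[1.4,2.7,0],0,0]
    - [[0,0,-4],0,0]

```text
time_s: 5.7
ee_pos: [576.4, 283.9, 178.6]
ee_rot: [-179.7, -0.8, 5.0]
force: [0.5, 0.1, 0.2]
gripper_width: 91.2
gripper_force: 0.0
```

Emit:
move_arm:
  plan:
    - [[0,0,-4],0,0]
    - [[0,0,-4],0,0]
    - [[0,0,-3],0,0]
    - [[0,0,-1.9],0,0]
    - [[0,0,0],0,0]

```text
time_s: 6.2
ee_pos: [569.1, 277.9, 41.7]
ee_rot: [179.9, 0.4, 4.8]
force: [0.3, -0.4, 0.7]
gripper_width: 91.3
gripper_force: 0.0
```

Emit:
move_arm:
  plan:
    - [[0,0,0],0,1]
    - [[0,0,0],0,1]
    - [[0,0,0],0,1]
    - [[0,0,0],0,1]
    - [[0,0,0],0,1]

```text
time_s: 6.7
ee_pos: [572.1, 279.7, 46.5]
ee_rot: [-179.9, -0.2, 4.8]
force: [-0.3, 2.2, 5.0]
gripper_width: 63.8
gripper_force: 20.0
```

Emit:
move_arm:
  plan:
    - [[0,0,2],0,1]
    - [[0,0,3],0,1]
    - [[0,0,3],0,1]
    - [[0,-2,1],-1.7,1]
    - [[0.5,-2.5,0],-1.7,1]
  squeeze: 40

```text
time_s: 7.2
ee_pos: [576.2, 233.4, 136.4]
ee_rot: [-180.0, -0.1, 1.4]
force: [0.2, 0.1, -3.1]
gripper_width: 63.7
gripper_force: 40.0
```

Emit:
move_arm:
  plan:
    - [[0.5,-2.5,0],-1.7,1]
    - [[1,-2.5,0],-1.6,1]
    - [[1,-1.5,0],0,1]
    - [[0,0,0],0,1]
    - [[0,0,0],0,1]

```text
time_s: 7.7
ee_pos: [601.0, 168.4, 134.3]
ee_rot: [180.0, 0.1, -1.9]
force: [-0.4, 0.6, -2.4]
gripper_width: 63.8
gripper_force: 40.0
```

```bash
cat >> h.py <<'E'
ex=np.array([.9994,-.0336,0]);ey=np.array([.0336,.9994,0]);O=np.array([660.2,39.5,0])
def pl(q): q=np.atleast_2d(q)-O; return np.stack([q@ex,q@ey,q[:,2]],-1)   # panel coordinates
def clk(tag,seg,col):
    s=env.state(); print("tcp panel",np.round(pl(s["ee_pos"]),1),"rot",np.round(s["ee_rot"],1),"w",s["gripper_width"],"F",np.round(s["force"],1))
    p=env.grab_frame("side"); save(p,tag+".png") if tag else 0
    for l in ("screw0",seg,col):
        for d in env.landmark_of(p,l)[:3]: 
            q=dep(p,d["point"]); print(l,np.round(d["point"],1),round(d["score"],2),"panel",np.round(pl(q),1),"at123",np.round(pl(atz(p,d["point"],123)),1))
    return p
E
python3 - <<'E'
from h import *
p=clk("","clock2_seat","clock2")
cv2.imwrite("pics/c1.png",cv2.resize(p["frame"][130:280,200:340,::-1],None,fx=4.5,fy=4,interpolation=cv2.INTER_CUBIC))
E
```

```text
tcp panel [[-63.5 126.8 134.3]] rot [ 1.8e+02  1.0e-01 -1.9e+00] w 63.79106683598564 F [-0.4  0.6 -2.4]
screw0 [246.2 220.6] 0.74 panel [[  0.3 129.7 131.8]] at123 [[  5.9 119.  123. ]]
screw0 [277.7 178.7] 0.7 panel [[-77.8  67.9 252.4]] at123 [[   5.  -126.4  123. ]]
screw0 [241.9 323. ] 0.56 panel [[-104.5  403.3   27. ]] at123 [[-149.1  481.2  123. ]]
clock2_seat [255.8 216.1] 0.83 panel [[-69.4 206.8 216.2]] at123 [[-11.6  89.7 123. ]]
clock2_seat [322.8 230.2] 0.56 panel [[-177.2  -45.6   12.1]] at123 [[-219.8   93.3  123. ]]
clock2_seat [348.2 177.3] 0.23 panel [[-169.6 -385.8   11.3]] at123 [[-213.3 -207.8  123. ]]
clock2 [266.1 234.6] 0.64 panel [[-72.6 157.5 119. ]] at123 [[-74.8 162.2 123. ]]
clock2 [316.7 299.2] 0.6 panel [[-259.1  269.5   31. ]] at123 [[-287.4  357.1  123. ]]
```

View pics/c1.png

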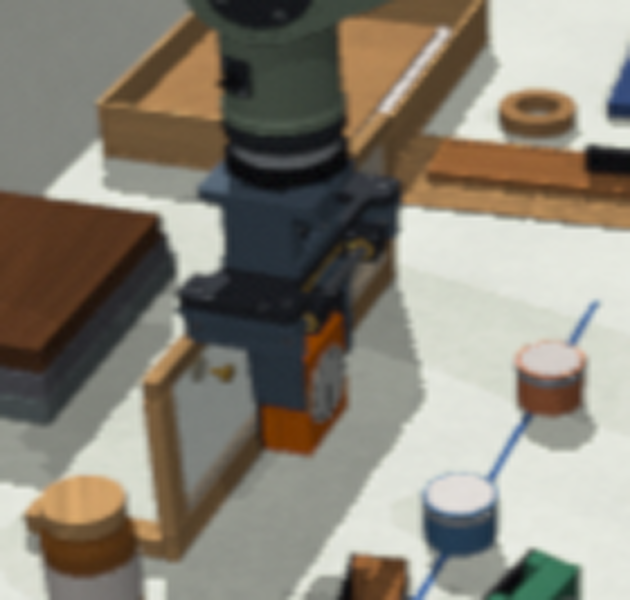

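```bash
cat >> h.py <<'E'
def screws(p):
    f,M,t=cam(p); out=[]
    h=cv2.cvtColor(p["frame"],cv2.COLOR_RGB2HSV)
    for d in env.landmark_of(p,"screw0"):
        dr,t=ray(p,d["point"]); k=((O-t)@ex+0)/(dr@ex); q=pl(t+k*dr)[0]
        if d["score"]>.3 and abs(q[2]-123)<25: out.append(np.round([*d["point"],q[1],q[2]],1))
    return out
def held(p,lo,hi,s=90):
    P=pl(cloud(p).reshape(-1,3)); h=cv2.cvtColor(p["frame"],cv2.COLOR_RGB2HSV).reshape(-1,3)
    c=pl(env.state()["ee_pos"])[0]
    m=(h[:,0]>=lo)&(h[:,0]<=hi)&(h[:,1]>s)&(abs(P-[c[0],c[1],c[2]-20])<[45,60,60]).all(1)
    q=P[m]; print("held",m.sum(),"x",np.round(np.percentile(q[:,0],[3,50,97]),1),"y",np.round(np.percentile(q[:,1],[3,50,90,97]),1),"z",np.round(np.percentile(q[:,2],[1,3,50,97]),1),"tcp",np.round(c,1)); return q
E
python3 - <<'E'
from h import *
for n in("side","side","top"):
    p=env.grab_frame(n); print(n,screws(p)); q=held(p,5,16,120)
E
```

```text
side [array([ 278.3,  180.5, -119. ,  121.4]), array([248.5, 219.9, 115.7, 124.6])]
held 214 x [-81.6 -74.9 -48.4] y [ 97.5 156.9 161.3 163.4] z [ 88.6  90.8 115.3 170.4] tcp [-63.6 128.  134.9]
side [array([244.8, 220.4, 138.7, 138.8]), array([ 278.8,  183.6, -122. ,  107.6])]
held 211 x [-81.6 -74.7 -48.3] y [102.9 157.2 162.  164.3] z [ 89.4  90.9 115.3 170.5] tcp [-63.5 127.8 135. ]
top [array([304.1, 161.3,  -4.7, 111.7]), array([272.1, 160.6, 117.5, 119.5])]
held 8 x [-80.2 -79.7 -79. ] y [121.3 136.6 150.7 152.7] z [ 95.8  96.1 134.3 172.1] tcp [-63.4 127.6 135. ]
```

```bash
cat >> h.py <<'E'
def screws2(p,dz=0):
    """project expected screw heads, centroid of brass around, back-project on plane x=-10"""
    f,M,t=cam(p); h=cv2.cvtColor(p["frame"],cv2.COLOR_RGB2HSV).astype(int); out=[]
    for y in(125,0,-125):
        w=O+ex*-9+ey*y+[0,0,123]; c=M.T@(w-t); u=np.array([c[0]/c[2]*f+p["cx"],c[1]/c[2]*f+p["cy"]])
        r0,c0=int(round(u[1]))-7,int(round(u[0]))-7; a=h[r0:r0+15,c0:c0+15]
        m=(a[...,0]>10)&(a[...,0]<30)&(a[...,1]>85)
        n,L,st,ce=cv2.connectedComponentsWithStats(m.astype(np.uint8))
        b=[i for i in range(1,n) if 3<=st[i,4]<60]
        if not b: out.append(None); continue
        i=min(b,key=lambda i:np.hypot(*(ce[i]-7))); wt=(a[...,1]-60)*(L==i)
        px=np.array([(wt*np.arange(15)).sum(),(wt.T*np.arange(15)).sum()])/wt.sum()+[c0,r0]
        dr,t=ray(p,px); k=((O-t)@ex-9)/(dr@ex); q=pl(t+k*dr)[0]; out.append((st[i,4],np.round(px-u,1),np.round(q[1:],1),np.round(pl(dep(p,px))[0],1)))
    return out
E
python3 - <<'E'
from h import *
for n in("side","side","side","top"):
    p=env.grab_frame(n); print(n,*screws2(p),sep="\n ")
a=p["frame"];f,M,t=cam(p)
E
```

```text
side
 (np.int32(11), array([-0.8,  0. ]), array([129.8, 126.2]), array([ -7.7, 127.2, 124.1]))
 (np.int32(13), array([ 2.2, -0.8]), array([-16.5, 115.4]), array([-89.5, 161.2, 245.6]))
 (np.int32(12), array([ 7. , -4.5]), array([-188.2,  103.8]), array([-98.3,  36.9, 250.1]))
side
 (np.int32(11), array([-0.8,  0. ]), array([129.8, 126.3]), array([ -7.6, 127.1, 124. ]))
 (np.int32(13), array([ 2.2, -0.8]), array([-16.7, 115.4]), array([-89.1, 160.1, 244.9]))
 (np.int32(12), array([ 6.9, -4.5]), array([-188.,  104.]), array([-98.6,  37.9, 250.8]))
side
 (np.int32(11), array([-0.8,  0. ]), array([129.8, 126.2]), array([ -7.7, 127.3, 124.2]))
 (np.int32(12), array([ 2.2, -0.8]), array([-17. , 115.3]), array([-90.3, 162.5, 246.8]))
 (np.int32(12), array([ 7. , -4.5]), array([-188.2,  103.8]), array([-100.3,   42. ,  253.4]))
top
 (np.int32(12), array([ 5.6, -5.6]), array([ 90.7, 227.5]), array([  4. ,  98.8, 165.1]))
 (np.int32(35), array([0.8, 1.8]), array([-0.9, 87.2]), array([ 1.8,  2.7, 30.9]))
 (np.int32(10), array([ 0.1, -0.4]), array([-125.2,  130.2]), array([  -8.1, -125.3,  125.8]))
```

Emit:
move_arm:
  plan:
    - [[0,-0.28,-0.35],0,1]
    - [[1,-0.03,0],0,1]
    - [[1,-0.03,0],0,1]
    - [[1,-0.03,0],0,1]
    - [[0,0,0],0,1]

```text
time_s: 8.9
ee_pos: [633.3, 165.0, 131.3]
ee_rot: [-180.0, -0.1, -1.9]
force: [-0.5, 0.0, -1.8]
gripper_width: 64.1
gripper_force: 40.0
```

Emit:
move_arm:
  plan:
    - [[0.3,-0.01,0],0,1]
    - [[0.3,-0.01,0],0,1]
    - [[0.3,-0.01,0],0,1]
    - [[0.2,-0.01,0],0,1]
    - [[0,0,0],0,1]

```text
time_s: 9.4
ee_pos: [642.5, 164.7, 131.5]
ee_rot: [180.0, -0.0, -1.9]
force: [-0.2, 0.2, -2.3]
gripper_width: 64.0
gripper_force: 40.0
```

```bash
python3 - <<'E'
from h import *
p=env.grab_frame("side"); held(p,5,16,120); print(np.round(env.state()["force"],1))
E
```

```text
held 273 x [-40.5 -33.7   3.4] y [ 95.9 153.3 159.8 170.2] z [ 83.8  85.2 112.9 168.3] tcp [-22.2 124.6 131.5]
[ 0.2  0.8 -2. ]
```

Emit:
move_arm:
  plan:
    - [[0.2,0,0],0,1]
    - [[0.2,-0.01,0],0,1]
    - [[0,0,0],0,1]
    - [[0,0,-0.4],0,1]
    - [[0,0,-0.4],0,1]

```text
time_s: 9.95
ee_pos: [645.0, 164.6, 123.6]
ee_rot: [180.0, 0.1, -1.9]
force: [-5.4, 0.0, -0.5]
gripper_width: 64.1
gripper_force: 40.0
```

Emit:
move_arm:
  plan:
    - [[0,0,-0.4],0,1]
    - [[0,0,-0.4],0,1]
    - [[0,0,0],0,1]
    - [[0,0,0],0,1]
    - [[0,0,0],0,1]

```text
time_s: 10.45
ee_pos: [644.9, 164.6, 114.6]
ee_rot: [180.0, 0.2, -1.9]
force: [-5.8, -0.1, -5.3]
gripper_width: 63.8
gripper_force: 40.0
```

Emit:
move_arm:
  plan:
    - [[-0.1,0,-0.2],0,1]
    - [[0,0,-0.2],0,1]
    - [[0,0,-0.2],0,1]
    - [[0,0,-0.2],0,1]
    - [[0,0,0],0,1]

```text
time_s: 10.95
ee_pos: [646.1, 164.7, 107.7]
ee_rot: [-180.0, -0.1, -1.9]
force: [-1.6, 0.6, -1.8]
gripper_width: 64.0
gripper_force: 40.0
```

Emit:
move_arm:
  plan:
    - [[0,0,0],0,1]
    - [[0,0,0],0,1]

```text
time_s: 11.15
ee_pos: [646.1, 164.7, 107.7]
ee_rot: [-180.0, -0.1, -1.9]
force: [-0.4, 0.1, -2.4]
gripper_width: 63.8
gripper_force: 40.0
```

Emit:
move_arm:
  plan:
    - [[0,0,-0.1],0,1]
    - [[0,0,-0.1],0,1]
    - [[0,0,0],0,1]
    - [[0,0,0],0,1]

```text
time_s: 11.55
ee_pos: [646.0, 164.7, 106.2]
ee_rot: [-180.0, -0.1, -1.9]
force: [-0.2, -0.6, 1.3]
gripper_width: 64.1
gripper_force: 40.0
```

Emit:
move_arm:
  plan:
    - [[0,0,0],0,0.1]
    - [[0,0,0],0,0.1]
    - [[0,0,0],0,0.1]
    - [[0,0,0],0,0.1]
    - [[0,0,1],0,0.1]

```text
time_s: 12.05
ee_pos: [644.2, 164.4, 114.2]
ee_rot: [179.9, 0.2, -1.9]
force: [-0.3, -0.4, -0.4]
gripper_width: 82.2
gripper_force: 0.0
```

Emit:
move_arm:
  plan:
    - [[0,0,3],0,0]
    - [[0,0,4],0,0]
    - [[-1,1,2],1,0]
    - [[-3,3,0],3,0]
    - [[-3,3,0],3,0]

```text
time_s: 12.55
ee_pos: [575.4, 235.1, 207.3]
ee_rot: [-179.9, -0.2, 5.1]
force: [-0.5, 0.6, 0.1]
gripper_width: 91.3
gripper_force: 0.0
```

Emit:
move_arm:
  plan:
    - [[-3,3,0],3,0]
    - [[-3,3,0],2,0]
    - [[-1,1.8,0],0,0]
    - [[0,0,0],0,0]
    - [[0,0,0],0,0]

```text
time_s: 13.05
ee_pos: [505.5, 312.6, 206.1]
ee_rot: [180.0, -0.1, 10.2]
force: [0.0, -0.7, -0.5]
gripper_width: 91.1
gripper_force: 0.0
```

```bash
python3 - <<'E'
from h import *
p=env.grab_frame("side"); print(env.state()["ee_pos"],env.state()["ee_rot"]); comps(p,74,94,(380,640,220,390))
P=pl(cloud(p).reshape(-1,3)); h=cv2.cvtColor(p["frame"],cv2.COLOR_RGB2HSV).reshape(-1,3)
m=(h[:,0]>=5)&(h[:,0]<=16)&(h[:,1]>120)&(abs(P-[-25,125,105])<[30,45,60]).all(1)
print(m.sum(),np.round(np.percentile(P[m],[3,50,97],0),1)); print(screws2(p))
cv2.imwrite("pics/c2.png",cv2.resize(p["frame"][130:330,200:400,::-1],None,fx=3,fy=3,interpolation=cv2.INTER_CUBIC))
E
```

```text
[505.88228901 312.12907042 205.93649152] [ 1.79972084e+02 -5.49510211e-02  1.00981779e+01]
257 px [318. 277.] rgb [ 57 102  81] z 81.2 mean [416.5 287.1  80.8] rect [416.9 284.6] [68.7 40. ] 74.9
234 px [283. 278.] rgb [128  88  56] z 81.4 mean [504.2 316.8  81.1] rect [506.3 312.9] [36.9 68.1] 9.2
451 [[-35.5  97.5  63.9]
 [-18.2 153.  126.6]
 [  2.1 159.3 162. ]]
[None, (np.int32(3), array([-2.5, -0.5]), array([ 17.7, 136.2]), array([-7.000e-01, -1.000e-01,  1.231e+02])), None]
```

View pics/c2.png

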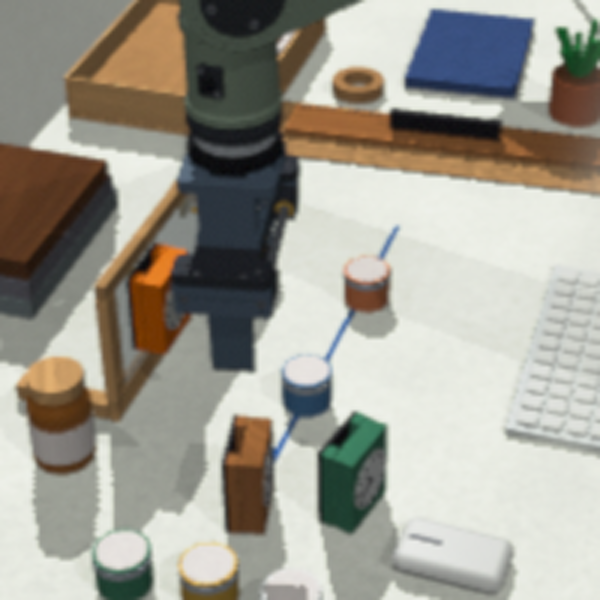

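Emit:
move_arm:
  plan:
    - [[0,0,-4],0,0]
    - [[0,0,-4],0,0]
    - [[0,0,-4],0,0]
    - [[0,0,-3],0,0]
    - [[0,0,-1],0,0]

```text
time_s: 13.6
ee_pos: [504.2, 310.2, 42.2]
ee_rot: [179.8, 0.3, 10.0]
force: [-0.3, -0.5, 0.6]
gripper_width: 91.1
gripper_force: 0.0
```

Emit:
move_arm:
  plan:
    - [[0,0,0],0,0]
    - [[0,0,0],0,0]
    - [[0,0,0],0,1]
    - [[0,0,0],0,1]
    - [[0,0,0],0,1]
  squeeze: 20

```text
time_s: 14.1
ee_pos: [505.7, 313.0, 46.6]
ee_rot: [-180.0, -0.1, 10.1]
force: [-0.2, 0.2, 0.7]
gripper_width: 70.1
gripper_force: 0.0
```

Emit:
move_arm:
  plan:
    - [[0,0,0],0,1]
    - [[0,0,0],0,1]
    - [[0,0,0],0,1]
    - [[0,0,0],0,1]
  squeeze: 40

```text
time_s: 14.5
ee_pos: [505.5, 312.8, 46.2]
ee_rot: [-180.0, -0.1, 10.1]
force: [-0.6, -0.9, 5.6]
gripper_width: 63.9
gripper_force: 40.0
```

Emit:
move_arm:
  plan:
    - [[0,0,2],0,1]
    - [[0,0,3],0,1]
    - [[0,0,3],0,1]
    - [[1,-2.5,0.5],-1.5,1]
    - [[1.15,-3.5,0],-1.5,1]

```text
time_s: 15.0
ee_pos: [527.3, 253.7, 131.4]
ee_rot: [-179.9, -0.1, 7.2]
force: [0.6, -0.1, -3.1]
gripper_width: 64.0
gripper_force: 40.0
```

Emit:
move_arm:
  plan:
    - [[1.15,-3.5,0],-1.5,1]
    - [[1.15,-3.5,0],-1.5,1]
    - [[1.15,-3.5,0],-1.5,1]
    - [[1.15,-3.5,0],-1.5,1]
    - [[1.15,-3.5,0],-1.5,1]

```text
time_s: 15.5
ee_pos: [583.9, 76.2, 129.5]
ee_rot: [180.0, 0.1, -0.4]
force: [0.3, -0.0, -2.7]
gripper_width: 64.0
gripper_force: 40.0
```

Emit:
move_arm:
  plan:
    - [[0.85,-2.5,0],-1.5,1]
    - [[0.4,-1.15,0],0,1]
    - [[0,0,0],0,1]
    - [[0,0,0],0,1]
    - [[0,0,0],0,1]

```text
time_s: 16.0
ee_pos: [596.2, 42.6, 130.2]
ee_rot: [-180.0, 0.0, -1.8]
force: [0.9, -1.1, -2.4]
gripper_width: 63.9
gripper_force: 40.0
```

```bash
python3 - <<'E'
from h import *
for n in("side","side"):
    p=env.grab_frame(n); print(screws2(p)[:2]); held(p,4,16,80)
print(env.state()["ee_pos"])
E
```

```text
[None, (np.int32(10), array([-0.7, -0. ]), array([  5.5, 126.5]), array([ -7.1,   1.3, 123.4]))]
held 163 x [-82.  -72.4 -48.8] y [-24.2  30.5  35.5  37.3] z [ 84.4  87.4 110.4 166.2] tcp [-64.    0.9 130.4]
[None, (np.int32(10), array([-0.6, -0.1]), array([  4.5, 126.2]), array([ -7.2,   0.6, 123.4]))]
held 162 x [-81.8 -72.5 -48.8] y [-22.5  29.9  34.6  36.1] z [ 84.8  87.8 109.2 166.7] tcp [-63.9   0.8 130.5]
[596.36563245  42.45185743 130.46850256]
```

Emit:
move_arm:
  plan:
    - [[0,-0.12,0.08],0,1]
    - [[1,-0.03,0],0,1]
    - [[1,-0.03,0],0,1]
    - [[1,-0.03,0],0,1]
    - [[0,0,0],0,1]

```text
time_s: 16.6
ee_pos: [628.7, 39.0, 131.1]
ee_rot: [180.0, -0.1, -1.9]
force: [-0.6, -0.3, -2.7]
gripper_width: 64.0
gripper_force: 40.0
```

Emit:
move_arm:
  plan:
    - [[0.3,-0.01,0],0,1]
    - [[0.3,-0.01,0],0,1]
    - [[0.3,-0.01,0],0,1]
    - [[0.3,-0.01,0],0,1]
    - [[0,0,0],0,1]

```text
time_s: 17.1
ee_pos: [639.1, 38.6, 131.3]
ee_rot: [180.0, -0.0, -1.9]
force: [-0.5, 0.5, -2.2]
gripper_width: 63.8
gripper_force: 40.0
```

Emit:
move_arm:
  plan:
    - [[0.2,-0.01,0],0,1]
    - [[0.1,0,0],0,1]
    - [[0,0,0],0,1]
    - [[0,0,0],0,1]

```text
time_s: 17.5
ee_pos: [640.7, 38.5, 131.2]
ee_rot: [180.0, 0.1, -1.9]
force: [-4.5, 0.2, -0.6]
gripper_width: 64.0
gripper_force: 40.0
```

Emit:
move_arm:
  plan:
    - [[-0.1,0.1,0],0,1]
    - [[0,0,-0.4],0,1]
    - [[0,0,-0.4],0,1]
    - [[0,0,-0.4],0,1]
    - [[0,0,0],0,1]

```text
time_s: 18.0
ee_pos: [640.8, 39.6, 118.2]
ee_rot: [180.0, 0.0, -1.9]
force: [-1.0, 0.5, -3.3]
gripper_width: 64.2
gripper_force: 40.0
```

Emit:
move_arm:
  plan:
    - [[0,0,-0.3],0,1]
    - [[0,0,-0.3],0,1]
    - [[0,0,-0.2],0,1]
    - [[0,0,-0.2],0,1]
    - [[0,0,0],0,1]

```text
time_s: 18.5
ee_pos: [641.3, 39.5, 109.0]
ee_rot: [180.0, -0.1, -1.9]
force: [0.3, 0.2, -2.1]
gripper_width: 64.0
gripper_force: 40.0
```

Emit:
move_arm:
  plan:
    - [[0,0,0],0,1]
    - [[0,0,0],0,1]

```text
time_s: 18.7
ee_pos: [641.3, 39.5, 109.3]
ee_rot: [180.0, -0.1, -1.9]
force: [0.7, 0.7, -2.8]
gripper_width: 63.6
gripper_force: 40.0
```

Expected bearing at z ≈ 106.

Emit:
move_arm:
  plan:
    - [[0,0,-0.2],0,1]
    - [[0,0,-0.1],0,1]
    - [[0,0,0],0,1]
    - [[0,0,0],0,1]

```text
time_s: 19.1
ee_pos: [640.8, 39.6, 106.3]
ee_rot: [180.0, -0.0, -1.9]
force: [0.3, -1.0, -3.2]
gripper_width: 64.0
gripper_force: 40.0
```

Emit:
move_arm:
  plan:
    - [[0,0,-0.05],0,1]
    - [[0,0,0],0,1]
    - [[0,0,0],0,1]

```text
time_s: 19.4
ee_pos: [640.8, 39.5, 106.0]
ee_rot: [180.0, -0.0, -1.9]
force: [-0.0, -0.1, -0.7]
gripper_width: 63.8
gripper_force: 40.0
```

Emit:
move_arm:
  plan:
    - [[0,0,-0.1],0,1]
    - [[0,0,0],0,1]
    - [[0,0,0],0,0.1]
    - [[0,0,0],0,0.1]
    - [[0,0,0],0,0.1]

```text
time_s: 19.9
ee_pos: [640.8, 39.5, 104.5]
ee_rot: [180.0, 0.0, -1.9]
force: [-0.1, -1.1, -0.4]
gripper_width: 81.1
gripper_force: 0.0
```

Emit:
move_arm:
  plan:
    - [[0,0,0],0,0.1]
    - [[0,0,1],0,0.1]
    - [[0,0,4],0,0]
    - [[0,0,4],0,0]
    - [[-1,1,1],-1,0]

```text
time_s: 20.4
ee_pos: [634.2, 48.9, 210.7]
ee_rot: [-180.0, -0.6, -3.0]
force: [0.1, 0.7, 0.5]
gripper_width: 91.3
gripper_force: 0.0
```

Emit:
move_arm:
  plan:
    - [[-2.8,3.1,0],-1.6,0]
    - [[-2.8,3.1,0],-1.6,0]
    - [[-2.8,3.1,0],-1.6,0]
    - [[-2.8,3.1,0],-1.6,0]
    - [[-2.8,3.1,0],-1.6,0]

```text
time_s: 20.9
ee_pos: [489.7, 205.6, 205.7]
ee_rot: [-180.0, -0.1, -11.0]
force: [0.4, 1.1, 0.4]
gripper_width: 91.2
gripper_force: 0.0
```

Emit:
move_arm:
  plan:
    - [[-2.8,3.1,0],-1.6,0]
    - [[-2.8,3.1,0],-1.4,0]
    - [[-1.8,1.7,0],0,0]
    - [[0,0,0],0,0]
    - [[0,0,0],0,0]

```text
time_s: 21.4
ee_pos: [417.0, 283.7, 205.5]
ee_rot: [-180.0, -0.1, -13.8]
force: [0.2, 0.8, -0.8]
gripper_width: 90.8
gripper_force: 0.0
```

```bash
python3 - <<'E'
from h import *
p=env.grab_frame("side"); print(env.state()["ee_pos"],env.state()["ee_rot"]); comps(p,74,94,(380,640,220,390))
print(screws2(p))
cv2.imwrite("pics/c3.png",cv2.resize(p["frame"][130:330,200:400,::-1],None,fx=3,fy=3,interpolation=cv2.INTER_CUBIC))
E
```

```text
[417.4392983  283.27903552 205.31795443] [-1.79982383e+02 -7.24496597e-02 -1.38820238e+01]
262 px [318. 277.] rgb [ 56 101  80] z 81.1 mean [416.5 287.9  80.9] rect [417.2 285.5] [69.8 37.8] 78.2
[None, (np.int32(10), array([-6.1, -5.6]), array([ 41. , 169.5]), array([  0.4,  21.3, 155.3])), (np.int32(11), array([-0.5,  0.1]), array([-120.8,  125.2]), array([  -7. , -125.6,  122. ]))]
```

View pics/c3.png

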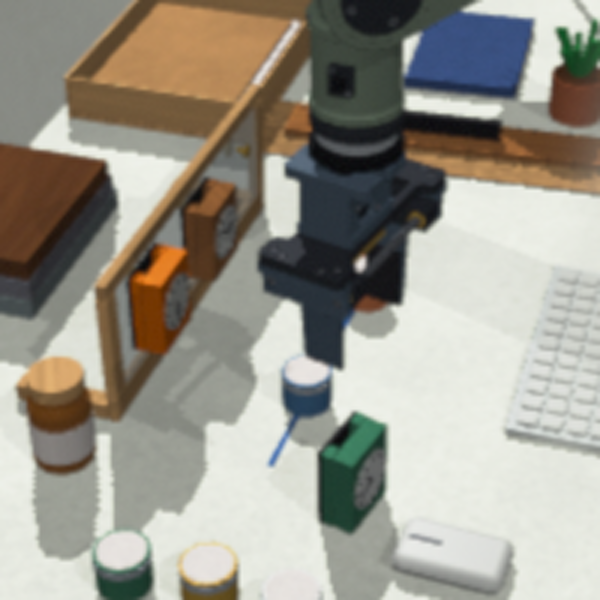

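Emit:
move_arm:
  plan:
    - [[0,0,-4],0,0]
    - [[0,0,-4],0,0]
    - [[0,0,-4],0,0]
    - [[0,0,-2.9],0,0]
    - [[0,0,-1],0,0]

```text
time_s: 21.95
ee_pos: [416.1, 281.4, 43.1]
ee_rot: [179.7, 0.2, -14.0]
force: [0.0, -0.4, -0.3]
gripper_width: 91.3
gripper_force: 0.0
```

Emit:
move_arm:
  plan:
    - [[0,0,0],0,0]
    - [[0,0,0],0,0]
    - [[0,0,0],0,1]
    - [[0,0,0],0,1]
    - [[0,0,0],0,1]
  squeeze: 20

```text
time_s: 22.45
ee_pos: [417.2, 283.9, 46.7]
ee_rot: [-179.9, -0.1, -13.9]
force: [0.0, 0.6, 0.7]
gripper_width: 70.0
gripper_force: 0.0
```

Emit:
move_arm:
  plan:
    - [[0,0,0],0,1]
    - [[0,0,0],0,1]
    - [[0,0,0],0,1]
    - [[0,0,0],0,1]
  squeeze: 40

```text
time_s: 22.85
ee_pos: [417.1, 283.9, 46.4]
ee_rot: [-179.9, -0.0, -13.9]
force: [-0.8, -0.1, 5.9]
gripper_width: 63.9
gripper_force: 40.0
```

Emit:
move_arm:
  plan:
    - [[0,0,2],0,1]
    - [[0,0,3],0,1]
    - [[0,0,3],0,1]
    - [[1,-2,0.5],1.2,1]
    - [[1.6,-3.4,0],1.2,1]

```text
time_s: 23.35
ee_pos: [443.0, 230.5, 131.7]
ee_rot: [-179.9, -0.1, -11.2]
force: [0.6, 0.4, -2.7]
gripper_width: 63.8
gripper_force: 40.0
```

Emit:
move_arm:
  plan:
    - [[1.6,-3.4,0],1.2,1]
    - [[1.6,-3.4,0],1.2,1]
    - [[1.6,-3.4,0],1.2,1]
    - [[1.6,-3.4,0],1.2,1]
    - [[1.6,-3.4,0],1.2,1]

```text
time_s: 23.85
ee_pos: [522.5, 58.0, 129.9]
ee_rot: [180.0, 0.1, -5.4]
force: [-0.3, -0.1, -3.8]
gripper_width: 64.0
gripper_force: 40.0
```

Emit:
move_arm:
  plan:
    - [[1.6,-3.4,0],1.2,1]
    - [[1.6,-3.4,0],1.2,1]
    - [[1.6,-3.4,0],1.2,1]
    - [[1.6,-3.4,0],0,1]
    - [[1,-2,0],0,1]

```text
time_s: 24.35
ee_pos: [597.0, -99.0, 129.6]
ee_rot: [180.0, 0.1, -2.0]
force: [-0.2, 0.3, -2.2]
gripper_width: 64.0
gripper_force: 40.0
```

Emit:
move_arm:
  plan:
    - [[0,0,0],0,1]
    - [[0,0,0],0,1]
    - [[0,0,0],0,1]

```text
time_s: 24.65
ee_pos: [595.8, -95.5, 130.2]
ee_rot: [-180.0, 0.1, -1.9]
force: [-0.4, 0.8, -2.7]
gripper_width: 64.3
gripper_force: 40.0
```

```bash
python3 - <<'E'
from h import *
for n in("side","side"):
    p=env.grab_frame(n); print(screws2(p)[2:]); held(p,55,95,70)
print(env.state()["ee_pos"],env.state()["ee_rot"])
E
```

```text
[(np.int32(11), array([-0.5,  0.1]), array([-120.8,  125.2]), array([  -7.8, -123.6,  123.3]))]
held 136 x [-77.8 -67.6 -45.3] y [-159.3 -107.1 -101.3  -97.2] z [ 86.2  88.7 111.4 166.4] tcp [ -59.7 -136.9  130.4]
[(np.int32(11), array([-0.5,  0.1]), array([-120.8,  125.2]), array([  -8.2, -122.6,  124. ]))]
held 137 x [-78.4 -67.3 -44.5] y [-156.4 -107.2 -101.   -97.1] z [ 88.6  89.5 111.7 166.9] tcp [ -59.5 -136.9  130.6]
[596.12908942 -95.33838881 130.61956048] [-1.79985153e+02  4.82949051e-02 -1.81420999e+00]
```

Emit:
move_arm:
  plan:
    - [[0,0.6,0.05],0,1]
    - [[0.04,0.57,0],0,1]
    - [[0,0,0],0,1]
    - [[1,-0.03,0],0,1]
    - [[1,-0.04,0],0,1]

```text
time_s: 25.25
ee_pos: [618.1, -85.4, 131.5]
ee_rot: [180.0, -0.1, -1.9]
force: [-0.3, -0.5, -1.7]
gripper_width: 63.7
gripper_force: 40.0
```

Emit:
move_arm:
  plan:
    - [[0.6,-0.02,0],0,1]
    - [[0.3,-0.01,0],0,1]
    - [[0.3,-0.01,0],0,1]
    - [[0.3,-0.01,0],0,1]
    - [[0,0,0],0,1]

```text
time_s: 25.75
ee_pos: [632.4, -86.1, 131.2]
ee_rot: [180.0, -0.0, -1.9]
force: [-0.6, 0.2, -1.6]
gripper_width: 63.8
gripper_force: 40.0
```

Emit:
move_arm:
  plan:
    - [[0.2,0,0],0,1]
    - [[0.2,-0.01,0],0,1]
    - [[0,0,0],0,1]
    - [[0,0,0],0,1]

```text
time_s: 26.15
ee_pos: [636.1, -86.1, 131.3]
ee_rot: [180.0, 0.0, -1.9]
force: [-0.5, 0.3, -2.3]
gripper_width: 63.7
gripper_force: 40.0
```

```bash
python3 - <<'E'
from h import *
print(pl(env.state()["ee_pos"]),env.state()["force"])
E
```

```text
[[ -19.8593096  -126.29379577  131.30656366]] [-0.4709068   0.29468728 -2.28430625]
```

Emit:
move_arm:
  plan:
    - [[0.1,0.08,0],0,1]
    - [[0,0,0],0,1]
    - [[0,0,-0.4],0,1]
    - [[0,0,-0.4],0,1]
    - [[0,0,-0.4],0,1]

```text
time_s: 26.65
ee_pos: [637.0, -85.2, 118.8]
ee_rot: [180.0, 0.0, -1.9]
force: [-1.5, 0.1, -2.2]
gripper_width: 64.0
gripper_force: 40.0
```

Emit:
move_arm:
  plan:
    - [[0,0,-0.3],0,1]
    - [[0,0,-0.3],0,1]
    - [[0,0,-0.2],0,1]
    - [[0,0,-0.2],0,1]
    - [[0,0,0],0,1]

```text
time_s: 27.15
ee_pos: [637.3, -85.2, 109.0]
ee_rot: [180.0, -0.0, -1.9]
force: [0.4, 0.8, -3.0]
gripper_width: 63.7
gripper_force: 40.0
```

Emit:
move_arm:
  plan:
    - [[0,0,-0.2],0,1]
    - [[0,0,-0.1],0,1]
    - [[0,0,0],0,1]
    - [[0,0,0],0,1]

```text
time_s: 27.55
ee_pos: [637.3, -85.3, 106.4]
ee_rot: [180.0, -0.0, -1.9]
force: [-0.0, 0.7, -1.6]
gripper_width: 63.6
gripper_force: 40.0
```

Emit:
move_arm:
  plan:
    - [[0,0,-0.1],0,1]
    - [[0,0,0],0,1]
    - [[0,0,0],0,1]

```text
time_s: 27.85
ee_pos: [637.4, -85.3, 106.0]
ee_rot: [180.0, -0.1, -1.9]
force: [-0.7, 0.6, 2.6]
gripper_width: 63.8
gripper_force: 40.0
```

Emit:
move_arm:
  plan:
    - [[0,0,0],0,0.1]
    - [[0,0,0],0,0.1]
    - [[0,0,0],0,0.1]
    - [[0,0,0],0,0.1]
    - [[0,0,1],0,0.1]

```text
time_s: 28.35
ee_pos: [636.1, -85.1, 114.0]
ee_rot: [-180.0, 0.2, -1.9]
force: [0.6, 0.2, -0.2]
gripper_width: 82.2
gripper_force: 0.0
```

Emit:
move_arm:
  plan:
    - [[0,0,4],0,0]
    - [[0,0,4],0,0]
    - [[-1,0,1],0,0]
    - [[-2,1,0],7.5,0]
    - [[-2,4,0],7.5,0]

```text
time_s: 28.85
ee_pos: [586.7, -37.4, 205.8]
ee_rot: [179.9, -0.1, 13.2]
force: [-0.2, 1.2, 0.4]
gripper_width: 91.0
gripper_force: 0.0
```

Emit:
move_arm:
  plan:
    - [[-1.5,4.2,0],7.5,0]
    - [[-1.5,4.2,0],7.5,0]
    - [[-1.0,4.2,0],7.5,0]
    - [[-1,4.2,0],7.5,0]
    - [[-1,4.2,0],7.5,0]

```text
time_s: 29.35
ee_pos: [526.0, 176.1, 205.5]
ee_rot: [180.0, -0.0, 50.9]
force: [1.3, 0.2, 1.2]
gripper_width: 91.4
gripper_force: 0.0
```

Emit:
move_arm:
  plan:
    - [[-1.0,4.2,0],7.5,0]
    - [[-1,4.2,0],7.5,0]
    - [[-0.2,4.2,0],7.5,0]
    - [[0,4.2,0],7.5,0]
    - [[0,4.0,0],7.5,0]

```text
time_s: 29.85
ee_pos: [504.4, 384.3, 205.5]
ee_rot: [180.0, 0.0, 88.5]
force: [0.6, 0.6, 0.6]
gripper_width: 91.4
gripper_force: 0.0
```

Emit:
move_arm:
  plan:
    - [[0,3.5,0],0,0]
    - [[0,0,0],0,0]
    - [[0,0,0],0,0]

```text
time_s: 30.15
ee_pos: [504.5, 417.8, 204.8]
ee_rot: [-180.0, 0.1, 88.2]
force: [-0.1, -0.5, -0.5]
gripper_width: 91.4
gripper_force: 0.0
```

```bash
python3 - <<'E'
from h import *
s=env.state();print(s["ee_pos"],s["ee_rot"],s["qpos"])
for n in("side","top"):
    p=env.grab_frame(n); print(n);comps(p,30,50,(380,640,-150,500),60)
    if n=="side": cv2.imwrite("pics/c4.png",cv2.resize(p["frame"][130:350,200:400,::-1],None,fx=2.7,fy=2.7,interpolation=cv2.INTER_CUBIC))
E
```

```text
[504.53752056 417.75700355 204.76229594] [-1.79959151e+02  7.96143438e-02  8.81883678e+01] [ 3.86362763e+01  2.59601080e+01  7.89956617e+01 -3.52664759e-02
  7.51269696e+01  4.04570136e+01]
side
140 px [322. 221.] rgb [188 174 166] z 37.2 mean [488.5 -16.8  37. ] rect [488.  -18.9] [48.2 52.6] 16.2
162 px [303. 254.] rgb [184 187 190] z 37.5 mean [498.1 160.7  37.5] rect [497.1 159.2] [54.5 44.8] 80.4
269 px [241. 315.] rgb [183 188 182] z 37.8 mean [579.2 429.4  37.4] rect [581.1 426.8] [49.4 51.9] 56.8
271 px [269. 319.] rgb [205 197 181] z 37.9 mean [503.6 422.6  37.6] rect [504.7 419.7] [48.  51.4] 20.2
292 px [297. 328.] rgb [205 204 201] z 38.0 mean [427.4 432.1  37.8] rect [428.7 429.8] [49.7 51.6] 16.9
top
126 px [208. 186.] rgb [134 134 126] z 40.5 mean [581.4 424.1  40.6] rect [581.2 424.2] [49.8 45.9] 87.8
130 px [210. 205.] rgb [148 138 124] z 40.4 mean [506.2 418.   40.5] rect [507.2 418.9] [51.9 47.4] 46.7
128 px [275. 205.] rgb [135 134 133] z 40.8 mean [501.1 155.8  40.9] rect [501.4 155.6] [47.4 47.8] 45.3
126 px [320. 207.] rgb [143 127 118] z 40.8 mean [490.1 -21.3  40.7] rect [489.6 -21.2] [47.8 47.5] 88.7
```

View pics/c4.png

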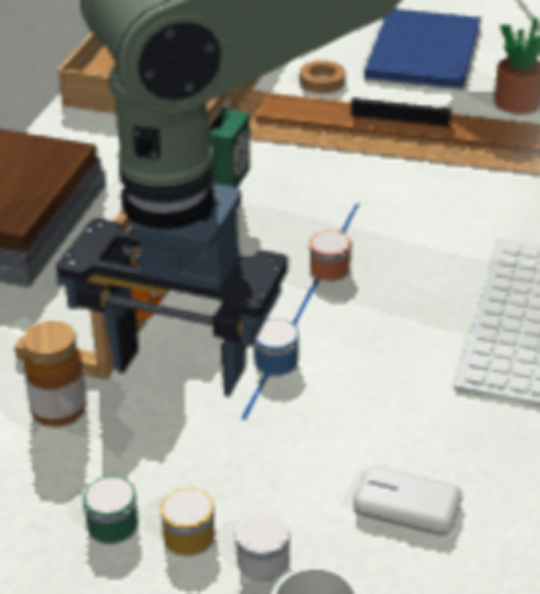

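Emit:
move_arm:
  plan:
    - [[-3,0.5,-2],0,0.32]
    - [[-3,0.5,-4],0,0.32]
    - [[-1.65,0.05,-4],0,0.32]
    - [[0,0,-4],0,0.32]
    - [[0,0,0],0,0.32]
  squeeze: 20

```text
time_s: 30.75
ee_pos: [425.6, 424.0, 61.0]
ee_rot: [-179.6, 0.5, 88.1]
force: [-0.8, -0.2, 0.1]
gripper_width: 61.9
gripper_force: 0.0
```

Emit:
move_arm:
  plan:
    - [[0,0,0],0,0.32]
    - [[0,0,-3],0,0.32]
    - [[0,0,-2],0,0.32]
    - [[0,0,-0.6],0,0.32]
    - [[0,0,0],0,0.32]

```text
time_s: 31.25
ee_pos: [430.1, 428.6, 10.9]
ee_rot: [179.9, -0.1, 88.1]
force: [-0.8, 0.7, 0.4]
gripper_width: 61.9
gripper_force: 0.0
```

Emit:
move_arm:
  plan:
    - [[0,0,0],0,0.32]
    - [[0,0,0],0,1]
    - [[0,0,0],0,1]
    - [[0,0,0],0,1]
    - [[0,0,0],0,1]

```text
time_s: 31.75
ee_pos: [429.5, 428.8, 10.7]
ee_rot: [179.9, -0.1, 88.1]
force: [-0.9, -1.3, 7.2]
gripper_width: 49.5
gripper_force: 20.0
```

Emit:
move_arm:
  plan:
    - [[0,0,2],0,1]
    - [[0,0,3],0,1]
    - [[0.5,-2,2],0,1]
    - [[0.8,-4,0],0,1]
    - [[0.8,-4,0],0,1]

```text
time_s: 32.25
ee_pos: [449.9, 327.7, 80.0]
ee_rot: [179.9, -0.0, 88.2]
force: [0.9, -0.9, -1.0]
gripper_width: 49.4
gripper_force: 20.0
```

Emit:
move_arm:
  plan:
    - [[0.8,-4,0],0,1]
    - [[0.8,-4,0],0,1]
    - [[0.5,-3.1,0],0,1]
    - [[0,0,-3],0,1]
    - [[0,0,-2],0,1]

```text
time_s: 32.75
ee_pos: [470.5, 215.9, 28.6]
ee_rot: [-180.0, 0.0, 88.0]
force: [-0.7, -0.0, -1.2]
gripper_width: 49.5
gripper_force: 20.0
```

Emit:
move_arm:
  plan:
    - [[0,0,-1],0,1]
    - [[0,0,-0.8],0,1]
    - [[0,0,0],0,1]
    - [[0,0,0],0,1]
    - [[0,0,-0.1],0,1]

```text
time_s: 33.25
ee_pos: [471.3, 217.7, 11.1]
ee_rot: [179.9, -0.0, 88.1]
force: [0.2, 0.8, -1.9]
gripper_width: 50.1
gripper_force: 20.0
```

Emit:
move_arm:
  plan:
    - [[0,0,0],0,0.32]
    - [[0,0,0],0,0.32]
    - [[0,0,0],0,0.32]
    - [[0,0,3],0,0.32]
    - [[0,0,4],0,0.32]

```text
time_s: 33.75
ee_pos: [469.3, 216.5, 79.7]
ee_rot: [-179.7, 0.1, 88.1]
force: [1.6, 0.8, -1.2]
gripper_width: 62.1
gripper_force: 0.0
```

Emit:
move_arm:
  plan:
    - [[0.6,3.5,0],0,0.32]
    - [[0.7,4,0],0,0.32]
    - [[0.7,4,0],0,0.32]
    - [[0.7,4,0],0,0.32]
    - [[0.7,3,0],0,0.32]

```text
time_s: 34.25
ee_pos: [504.9, 404.7, 80.6]
ee_rot: [180.0, -0.0, 88.2]
force: [-0.0, 0.6, -0.6]
gripper_width: 62.0
gripper_force: 0.0
```

Emit:
move_arm:
  plan:
    - [[0,1.6,0],0,0.32]
    - [[0,0,0],0,0.32]
    - [[0,0,-3],0,0.32]
    - [[0,0,-3],0,0.32]
    - [[0,0,-1],0,0.32]

```text
time_s: 34.75
ee_pos: [502.6, 414.9, 7.7]
ee_rot: [-179.7, 0.3, 88.1]
force: [0.2, -0.5, 0.0]
gripper_width: 61.9
gripper_force: 0.0
```

Emit:
move_arm:
  plan:
    - [[0,0,0],0,0.32]
    - [[0,0,0],0,1]
    - [[0,0,0],0,1]
    - [[0,0,0],0,1]
    - [[0,0,0],0,1]

```text
time_s: 35.25
ee_pos: [505.8, 418.6, 12.2]
ee_rot: [179.8, -0.1, 88.1]
force: [1.4, -1.6, 5.2]
gripper_width: 49.8
gripper_force: 20.0
```

Emit:
move_arm:
  plan:
    - [[0,0,2],0,1]
    - [[0,0,3],0,1]
    - [[-0.4,-3,2.5],0,1]
    - [[-0.4,-4,0],0,1]
    - [[-0.5,-4,0],0,1]

```text
time_s: 35.75
ee_pos: [491.8, 307.7, 86.5]
ee_rot: [179.9, -0.1, 88.2]
force: [1.0, -0.5, -0.7]
gripper_width: 49.3
gripper_force: 20.0
```

Emit:
move_arm:
  plan:
    - [[-0.5,-4,0],0,1]
    - [[-0.5,-4,0],0,1]
    - [[-0.5,-4,0],0,1]
    - [[-0.5,-4,0],0,1]
    - [[-0.4,-4,0],0,1]

```text
time_s: 36.25
ee_pos: [467.1, 106.9, 85.6]
ee_rot: [180.0, -0.0, 88.1]
force: [0.5, 0.3, -1.2]
gripper_width: 49.6
gripper_force: 20.0
```

Emit:
move_arm:
  plan:
    - [[-0.3,-4,0],0,1]
    - [[0,0,0],0,1]
    - [[0,0,-3],0,1]
    - [[0,0,-2.5],0,1]
    - [[0,0,-1],0,1]

```text
time_s: 36.75
ee_pos: [463.4, 68.6, 18.8]
ee_rot: [-179.8, 0.0, 88.1]
force: [-0.1, -0.0, -2.0]
gripper_width: 49.7
gripper_force: 20.0
```

Emit:
move_arm:
  plan:
    - [[0,0,-0.8],0,1]
    - [[0,0,0],0,1]
    - [[0,0,0],0,1]
    - [[0,0,-0.1],0,1]
    - [[0,0,-0.1],0,1]

```text
time_s: 37.25
ee_pos: [465.5, 68.5, 11.5]
ee_rot: [179.9, -0.0, 88.1]
force: [-2.3, -0.2, 15.1]
gripper_width: 49.6
gripper_force: 20.0
```

Emit:
move_arm:
  plan:
    - [[0,0,0],0,0.32]
    - [[0,0,0],0,0.32]
    - [[0,0,0],0,0.32]
    - [[0,0,3],0,0.32]
    - [[0,0,4],0,0.32]

```text
time_s: 37.75
ee_pos: [463.0, 68.0, 79.6]
ee_rot: [-179.7, 0.0, 88.1]
force: [2.0, 0.4, 0.4]
gripper_width: 62.2
gripper_force: 0.0
```

```bash
python3 - <<'E'
from h import *
s=env.state();print(s["ee_pos"],s["ee_rot"])
for n in("side","top"):
    p=env.grab_frame(n); print(n);comps(p,30,50,(380,640,-150,500),60)
E
```

```text
[463.04506982  67.95543486  79.63305892] [-1.79692934e+02  4.83664306e-02  8.81070040e+01]
side
131 px [322. 221.] rgb [182 169 161] z 37.8 mean [487.8 -16.6  37.6] rect [486.6 -20.2] [45.  52.7] 16.2
162 px [322. 239.] rgb [184 176 162] z 37.5 mean [463.   73.7  37.4] rect [464.1  72.8] [49.6 50.4] 72.8
183 px [302. 254.] rgb [165 167 169] z 38.0 mean [500.  161.1  37.3] rect [500.4 158.8] [48.4 50.6] 70.1
202 px [306. 270.] rgb [137 135 133] z 37.9 mean [468.7 220.9  37.4] rect [468.4 219.5] [48.1 52. ] 17.6
264 px [240. 314.] rgb [176 180 173] z 37.9 mean [579.6 429.4  37.5] rect [580.2 427.4] [48.3 50.6] 23.6
top
128 px [208. 187.] rgb [129 129 122] z 40.2 mean [581.  424.7  40.1] rect [581.8 425.5] [48.8 47.8] 46.1
129 px [320. 207.] rgb [144 128 118] z 40.9 mean [490.  -21.3  41.2] rect [490.  -21.9] [47.1 47.9] 25.2
126 px [260. 213.] rgb [106 102  97] z 41.5 mean [471.  216.   40.9] rect [470.7 215.3] [47.8 47.7] 43.1
```

Emit:
move_arm:
  plan:
    - [[0.8,2.5,0],0,0.32]
    - [[1.3,4,0],0,0.32]
    - [[1.3,4,0],0,0.32]
    - [[1.3,4,0],0,0.32]
    - [[1.3,4,0],0,0.32]

```text
time_s: 38.35
ee_pos: [524.8, 254.6, 79.7]
ee_rot: [-180.0, 0.0, 88.1]
force: [-0.1, -1.0, -0.1]
gripper_width: 62.1
gripper_force: 0.0
```

Emit:
move_arm:
  plan:
    - [[1.3,4,0],0,0.32]
    - [[1.3,4,0],0,0.32]
    - [[1.3,4,0],0,0.32]
    - [[1.2,4,0],0,0.32]
    - [[0.5,1.3,0],0,0.32]

```text
time_s: 38.85
ee_pos: [581.1, 430.1, 79.0]
ee_rot: [180.0, -0.1, 88.2]
force: [0.3, -0.7, 0.1]
gripper_width: 62.2
gripper_force: 0.0
```

Emit:
move_arm:
  plan:
    - [[0,0,0],0,0.32]
    - [[0,0,0],0,0.32]
    - [[0,0,0],0,0.32]

```text
time_s: 39.15
ee_pos: [580.3, 424.7, 80.1]
ee_rot: [-179.9, 0.1, 88.1]
force: [0.2, -0.4, -0.4]
gripper_width: 61.9
gripper_force: 0.0
```

Adjust and descend, grip.

Emit:
move_arm:
  plan:
    - [[0.1,0.15,-1],0,0.32]
    - [[0,0,-3],0,0.32]
    - [[0,0,-2],0,0.32]
    - [[0,0,-0.9],0,0.32]
    - [[0,0,0],0,0.32]

```text
time_s: 39.65
ee_pos: [580.9, 426.5, 9.7]
ee_rot: [-179.8, 0.1, 88.1]
force: [0.9, 0.5, 0.3]
gripper_width: 62.1
gripper_force: 0.0
```

Emit:
move_arm:
  plan:
    - [[0,0,0],0,0.32]
    - [[0,0,0],0,1]
    - [[0,0,0],0,1]
    - [[0,0,0],0,1]
    - [[0,0,0],0,1]

```text
time_s: 40.15
ee_pos: [582.4, 428.2, 12.9]
ee_rot: [179.9, -0.1, 88.1]
force: [-0.2, -0.3, 6.0]
gripper_width: 49.9
gripper_force: 20.0
```

Emit:
move_arm:
  plan:
    - [[0,0,2],0,1]
    - [[0,0,3],0,1]
    - [[-0.6,-2.5,2.5],0,1]
    - [[-0.9,-4,0],0,1]
    - [[-0.9,-4,0],0,1]

```text
time_s: 40.65
ee_pos: [557.5, 322.1, 86.9]
ee_rot: [179.9, -0.0, 88.2]
force: [0.8, -0.8, -1.5]
gripper_width: 49.6
gripper_force: 20.0
```

Emit:
move_arm:
  plan:
    - [[-1,-4,0],0,1]
    - [[-1,-4,0],0,1]
    - [[-1,-4,0],0,1]
    - [[-1,-4,0],0,1]
    - [[-1,-4,0],0,1]

```text
time_s: 41.15
ee_pos: [506.8, 121.2, 86.2]
ee_rot: [-180.0, 0.0, 88.1]
force: [0.5, -0.4, -1.5]
gripper_width: 49.5
gripper_force: 20.0
```

Emit:
move_arm:
  plan:
    - [[-1,-4,0],0,1]
    - [[-1,-4,0],0,1]
    - [[-1,-4,0],0,1]
    - [[-1,-4,0],0,1]
    - [[-0.7,-4,0],0,1]

```text
time_s: 41.65
ee_pos: [459.5, -78.6, 86.3]
ee_rot: [-180.0, -0.0, 88.1]
force: [0.4, -0.4, -1.2]
gripper_width: 49.7
gripper_force: 20.0
```

Emit:
move_arm:
  plan:
    - [[0,-0.7,0],0,1]
    - [[0,0,0],0,1]
    - [[0,0,-3],0,1]
    - [[0,0,-2.5],0,1]
    - [[0,0,-1],0,1]

```text
time_s: 42.15
ee_pos: [459.5, -82.6, 19.6]
ee_rot: [-179.8, -0.1, 88.2]
force: [-0.9, -0.0, -1.6]
gripper_width: 49.6
gripper_force: 20.0
```

Emit:
move_arm:
  plan:
    - [[0,0,-0.8],0,1]
    - [[0,0,0],0,1]
    - [[0,0,0],0,1]
    - [[0,0,0],0,1]
    - [[0,0,0],0,1]

```text
time_s: 42.65
ee_pos: [461.2, -84.3, 14.0]
ee_rot: [179.9, 0.0, 88.1]
force: [1.0, 0.4, -1.8]
gripper_width: 49.5
gripper_force: 20.0
```

Emit:
move_arm:
  plan:
    - [[0,0,-0.15],0,1]
    - [[0,0,0],0,0.32]
    - [[0,0,0],0,0.32]
    - [[0,0,0],0,0.32]
    - [[0,0,3],0,0.32]

```text
time_s: 43.15
ee_pos: [458.0, -83.8, 39.7]
ee_rot: [-179.6, -0.1, 88.1]
force: [0.5, -0.7, -0.3]
gripper_width: 61.9
gripper_force: 0.0
```

Emit:
move_arm:
  plan:
    - [[0,0,4],0,0.32]
    - [[0,0,4],0,0.4]
    - [[0,-1.5,2],-8.4,0.4]
    - [[0.2,-2.5,0],-8.4,0.4]
    - [[0.2,-2.5,0],-8.4,0.4]

```text
time_s: 43.65
ee_pos: [465.3, -150.0, 143.2]
ee_rot: [179.9, -0.0, 62.6]
force: [0.7, 0.8, 0.5]
gripper_width: 54.7
gripper_force: 0.0
```

Emit:
move_arm:
  plan:
    - [[0.3,-3,0],-8.4,0.4]
    - [[0.3,-3,0],-8.4,0.4]
    - [[0.3,-3,0],-8.4,0.4]
    - [[0.3,-3,0],-8.4,0.4]
    - [[0.3,-3,0],-8.4,0.4]

```text
time_s: 44.15
ee_pos: [479.7, -300.5, 141.9]
ee_rot: [-180.0, 0.0, 20.6]
force: [1.5, -0.1, -1.0]
gripper_width: 54.9
gripper_force: 0.0
```

Emit:
move_arm:
  plan:
    - [[0.3,-3,0],-8.4,0.4]
    - [[0.2,-3,0],-8.4,0.4]
    - [[0,0,0],0,0.4]
    - [[0,0,0],0,0.4]

```text
time_s: 44.55
ee_pos: [484.4, -359.3, 141.5]
ee_rot: [-179.9, 0.0, 4.1]
force: [0.5, -0.0, -0.2]
gripper_width: 54.3
gripper_force: 0.0
```

```bash
python3 - <<'E'
from h import *
s=env.state();print(s["ee_pos"],s["ee_rot"])
for n in("side","top"):
    p=env.grab_frame(n); print(n);comps(p,30,50,(380,640,-150,500),60)
    P=cloud(p); g=p["frame"].max(-1); m=(g<45)&(P[...,2]>22)&(P[...,2]<48)&(P[...,0]>360)&(P[...,0]<600)&(abs(P[...,1]+360)<50)
    if m.any(): print("rib",m.sum(),rect(P[m][:,:2]),np.percentile(P[m],[2,50,98],0).round(1))
    print("ruler");comps(p,10,22,(250,720,-460,-250),100); 
    for l in("ruler","mat"): print(l,[(np.round(atz(p,d["point"],4),1),round(d["score"],2)) for d in env.landmark_of(p,l)[:2]])
save(p,"t5.png")
E
```

```text
[ 484.35155496 -359.29859831  141.49722168] [-1.79936298e+02  4.30882284e-02  4.12167882e+00]
side
130 px [336. 211.] rgb [167 170 164] z 37.4 mean [459.6 -81.4  37.2] rect [460.  -84.1] [46.3 54.3] 15.0
138 px [322. 221.] rgb [183 168 160] z 37.3 mean [488.  -16.4  37.2] rect [488.3 -20. ] [48.1 48.6] 16.2
167 px [322. 239.] rgb [182 173 160] z 37.6 mean [463.2  74.1  37.3] rect [463.7  72.7] [53.2 49.8] 72.4
183 px [302. 254.] rgb [172 174 177] z 37.6 mean [500.  160.8  37.2] rect [501.8 158. ] [48.3 52.8] 47.1
204 px [306. 270.] rgb [191 189 186] z 37.9 mean [468.6 221.   37.4] rect [469.  218.2] [50.4 52.6] 44.2
rib 144 (array([ 482.2, -357.5]), array([133.7,  24.6]), 6.9) [[ 419.1 -365.9   22.3]
 [ 482.5 -355.7   29.5]
 [ 547.2 -346.1   39.3]]
ruler
653 px [349. 175.] rgb [104  70  43] z 12.6 mean [ 479.1 -355.    13.1] rect [ 482.9 -357.7] [399.4  74.3] 4.3
ruler [(array([352.7, 519.3,   4. ]), 0.71), (array([ 478.9, -331.7,    4. ]), 0.56)]
mat [(array([ 475.6, -327.6,    4. ]), 0.71), (array([ 338.7, -464. ,    4. ]), 0.56)]
top
130 px [275. 205.] rgb [134 133 131] z 41.1 mean [501.4 155.8  40.6] rect [501.7 156. ] [48.9 47.8] 44.3
126 px [320. 207.] rgb [151 134 124] z 40.3 mean [489.9 -21.7  40.2] rect [491.2 -21.1] [48.4 47.5] 42.9
128 px [260. 213.] rgb [153 147 141] z 40.2 mean [470.9 215.9  40.4] rect [471. 216.] [48.3 47.7] 62.4
122 px [297. 213.] rgb [151 140 125] z 40.4 mean [465.4  69.9  40.8] rect [465.1  70.4] [44.5 48.2] 1.4
131 px [337. 214.] rgb [132 133 124] z 41.1 mean [460.4 -86.6  40.7] rect [460. -88.] [47.6 48.8] 88.7
rib 8 (array([ 500.7, -355.3]), array([97.1, 10.3]), 10.6) [[ 453.6 -368.4   28.9]
 [ 458.2 -364.3   39.5]
 [ 537.1 -352.4   45.6]]
ruler
385 px [402. 174.] rgb [97 63 39] z 14.8 mean [ 617.6 -352.7   15. ] rect [ 617.8 -353. ] [137.4  70.5] 3.3
ruler [(array([ 482.3, -372.1,    4. ]), 0.75)]
mat []
```

View pics/t5.png

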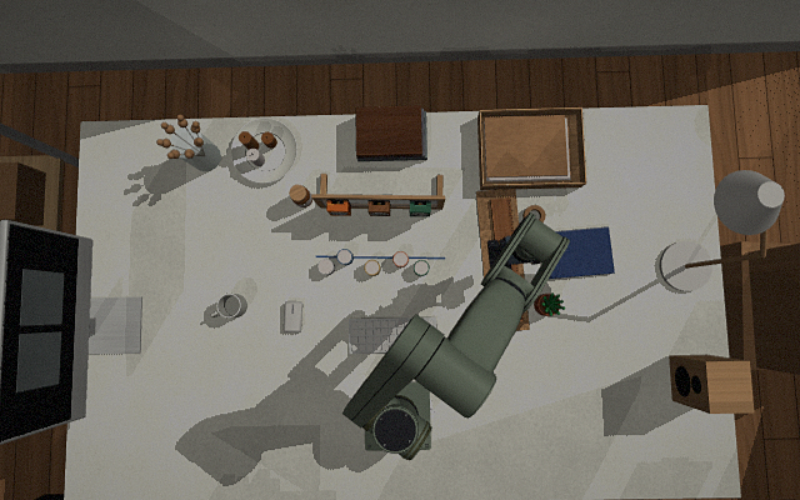

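Emit:
move_arm:
  plan:
    - [[0,0.05,-4],0,0.4]
    - [[0,0,-4],0,0.4]
    - [[0,0,-3],0,0.4]
    - [[0,0,-1],0,0.4]
    - [[0,0,0],0,0.4]

```text
time_s: 45.35
ee_pos: [484.3, -358.0, 21.0]
ee_rot: [-179.9, 0.1, 4.1]
force: [0.2, 0.3, 0.2]
gripper_width: 54.6
gripper_force: 0.0
```

Emit:
move_arm:
  plan:
    - [[0,0,-0.4],0,0.4]
    - [[0,0,0],0,0.4]
    - [[0,0,0],0,1]
    - [[0,0,0],0,1]
    - [[0,0,0],0,1]

```text
time_s: 45.85
ee_pos: [485.0, -359.0, 18.6]
ee_rot: [180.0, -0.0, 4.1]
force: [-0.3, 0.1, 0.2]
gripper_width: 33.5
gripper_force: 0.0
```

Emit:
move_arm:
  plan:
    - [[0,0,0],0,1]
    - [[0,0,0],0,1]
    - [[0,0,0],0,1]
    - [[0,0,0],0,1]
    - [[0,0,0],0,1]
  squeeze: 55

```text
time_s: 46.35
ee_pos: [485.0, -359.1, 18.1]
ee_rot: [180.0, -0.0, 4.1]
force: [-0.8, -1.3, 1.3]
gripper_width: 13.7
gripper_force: 55.0
```

Emit:
move_arm:
  plan:
    - [[0,0,1],0,1]
    - [[0,0,3],0,1]
    - [[0,0,4],0,1]
    - [[0,0,4],0,1]
    - [[0,0,1.5],0,1]

```text
time_s: 46.85
ee_pos: [486.3, -359.6, 157.7]
ee_rot: [179.8, -0.3, 4.1]
force: [0.3, -0.2, -1.2]
gripper_width: 13.7
gripper_force: 55.0
```

Emit:
move_arm:
  plan:
    - [[-0.5,1.5,0],4,1]
    - [[-1,3.5,0],8,1]
    - [[-1,3.5,0],8,1]
    - [[-1,3.5,0],8,1]
    - [[-1,3.5,0],8,1]

```text
time_s: 47.35
ee_pos: [438.7, -202.1, 153.1]
ee_rot: [-179.9, -0.0, 40.4]
force: [0.6, 0.3, -2.8]
gripper_width: 13.9
gripper_force: 55.0
```

Emit:
move_arm:
  plan:
    - [[-1,3.5,0],8,1]
    - [[-1,3.5,0],8,1]
    - [[-1,3.5,0],8,1]
    - [[-1,3.5,0],8,1]
    - [[-0.6,3.5,0],8,1]

```text
time_s: 47.85
ee_pos: [392.1, -27.3, 153.2]
ee_rot: [-179.9, -0.0, 80.4]
force: [1.3, 0.3, -2.9]
gripper_width: 13.4
gripper_force: 55.0
```

Emit:
move_arm:
  plan:
    - [[0,3.5,0],5,1]
    - [[0,3,0],3,1]
    - [[0,2.8,0],0,1]
    - [[0,0,0],0,1]
    - [[0,0,0],0,1]

```text
time_s: 48.35
ee_pos: [393.2, 64.4, 153.1]
ee_rot: [-180.0, 0.0, 88.2]
force: [0.4, -1.3, -2.8]
gripper_width: 13.8
gripper_force: 55.0
```

```bash
cat >> h.py <<'E'
def look():
    s=env.state();print("tcp",np.round(s["ee_pos"],1),np.round(s["ee_rot"],1),"F",np.round(s["force"],1))
    out={}
    for n in("side","top"):
        p=env.grab_frame(n); out[n]=p; print(n);comps(p,30,50,(400,640,-200,500),60)
        P=cloud(p);h=cv2.cvtColor(p["frame"],cv2.COLOR_RGB2HSV)
    return out
E
python3 - <<'E'
from h import *
o=look()
for p in o.values(): comps(p,140,156,(300,480,-200,320),150)
E
```

```text
tcp [393.2  64.4 153.1] [-180.     0.    88.2] F [ 0.4 -1.3 -2.8]
side
62 px [333. 210.] rgb [169 167 159] z 38.0 mean [470.7 -82.7  37.5] rect [471.3 -85.3] [56.6 22.3] 89.4
138 px [322. 221.] rgb [177 162 154] z 37.4 mean [488.4 -16.5  37.4] rect [489.3 -18.9] [49.4 46.8] 80.0
75 px [318. 238.] rgb [180 168 155] z 38.1 mean [475.6  72.6  37.7] rect [476.5  69.5] [53.  21.4] 87.7
184 px [302. 254.] rgb [166 168 170] z 38.0 mean [499.8 161.2  37.6] rect [499.4 158.8] [49.6 53.1] 56.5
199 px [306. 270.] rgb [193 191 187] z 37.8 mean [468.9 220.7  37.5] rect [469.3 218. ] [50.1 52.4] 36.7
top
129 px [275. 205.] rgb [126 124 123] z 40.9 mean [501.5 155.8  40.7] rect [501.6 155.7] [46.9 47.9] 47.0
127 px [320. 207.] rgb [139 122 113] z 40.5 mean [490.1 -21.7  40.6] rect [491.3 -21.4] [47.5 48. ] 42.4
127 px [260. 213.] rgb [146 140 134] z 40.7 mean [470.5 216.   40.6] rect [470.9 215.8] [49.  47.7] 62.5
131 px [337. 214.] rgb [122 121 113] z 40.2 mean [460.6 -86.6  40.5] rect [460.2 -87.9] [47.6 47.7] 88.2
1204 px [340. 230.] rgb [118  80  49] z 146.7 mean [391.  153.5 146.7] rect [393.6 110.5] [313.3  65.3] 88.1
381 px [255. 230.] rgb [82 52 32] z 149.6 mean [398.3 218.  149.6] rect [398.9 217.1] [87.4 59.6] 88.9
657 px [331. 231.] rgb [89 57 35] z 149.2 mean [389.  -62.2 149.1] rect [389.4 -58.7] [155.5  59.5] 88.7
```

Emit:
move_arm:
  plan:
    - [[0.05,0.2,-4],0,1]
    - [[0,0.2,-4],0,1]
    - [[0,0,-3],0,1]
    - [[0,0,-1.5],0,1]
    - [[0,0,0],0,1]

```text
time_s: 48.95
ee_pos: [392.5, 67.0, 26.3]
ee_rot: [-179.7, 0.1, 88.0]
force: [-0.7, 0.3, -1.8]
gripper_width: 13.3
gripper_force: 55.0
```

Emit:
move_arm:
  plan:
    - [[0,0,-0.9],0,1]
    - [[0,0,0],0,1]
    - [[0,0,0],0,1]
    - [[0,0,0],0,1]

```text
time_s: 49.35
ee_pos: [394.9, 68.2, 19.6]
ee_rot: [179.9, -0.0, 88.1]
force: [-0.1, -1.3, -1.9]
gripper_width: 13.4
gripper_force: 55.0
```

```bash
python3 - <<'E'
from h import *
s=env.state();print("tcp",np.round(s["ee_pos"],1),np.round(s["ee_rot"],1),"F",np.round(s["force"],1))
p=env.grab_frame("side"); P=cloud(p)
comps(p,5,25,(330,440,-180,300),100)
p=env.grab_frame("top"); comps(p,5,25,(330,440,-180,300),100)
E
```

```text
tcp [394.9  68.2  19.6] [179.9  -0.   88.1] F [-0.1 -1.3 -1.9]
1162 px [337. 268.] rgb [113  76  46] z 13.3 mean [393.4 162.5  13.3] rect [395.7 124. ] [293.4  66.1] 88.3
346 px [259. 231.] rgb [83 55 34] z 16.0 mean [398.4 223.4  15.9] rect [399.2 225.4] [90.9 67.7] 86.8
614 px [330. 232.] rgb [91 61 40] z 15.7 mean [390.9 -58.3  15.5] rect [388.9 -54.7] [160.2  75.9] 88.6
```

Emit:
move_arm:
  plan:
    - [[0,0,-0.35],0,1]
    - [[0,0,0],0,1]
    - [[0.5,-0.02,0],0,1]
    - [[0.5,-0.02,0],0,1]
    - [[0.5,-0.02,0],0,1]

```text
time_s: 49.95
ee_pos: [409.8, 67.6, 15.5]
ee_rot: [-180.0, -0.0, 88.1]
force: [-1.8, 0.6, -0.8]
gripper_width: 13.6
gripper_force: 55.0
```

Emit:
move_arm:
  plan:
    - [[0.5,-0.02,0],0,1]
    - [[0.5,-0.02,0],0,1]
    - [[0.5,-0.01,0],0,1]
    - [[0.5,-0.02,0],0,1]
    - [[0.5,-0.02,0],0,1]

```text
time_s: 50.45
ee_pos: [434.8, 66.7, 15.4]
ee_rot: [180.0, 0.0, 88.1]
force: [-1.4, 0.1, -2.8]
gripper_width: 13.7
gripper_force: 55.0
```

Emit:
move_arm:
  plan:
    - [[0.5,-0.02,0],0,1]
    - [[0.5,-0.02,0],0,1]
    - [[0.5,-0.01,0],0,1]
    - [[0.3,-0.01,0],0,1]
    - [[0.3,-0.01,0],0,1]

```text
time_s: 50.95
ee_pos: [455.5, 66.0, 15.4]
ee_rot: [-180.0, 0.0, 88.1]
force: [-3.6, 0.1, -0.5]
gripper_width: 13.6
gripper_force: 55.0
```

Emit:
move_arm:
  plan:
    - [[0.2,-0.01,0],0,1]
    - [[0.2,0,0],0,1]
    - [[0.2,-0.01,0],0,1]
    - [[0.2,-0.01,0],0,1]
    - [[0,0,0],0,1]

```text
time_s: 51.45
ee_pos: [464.2, 65.8, 15.5]
ee_rot: [179.9, -0.0, 88.1]
force: [-2.0, 0.4, -3.0]
gripper_width: 13.8
gripper_force: 55.0
```

```bash
python3 - <<'E'
from h import *
o=look()
L=np.array([500.2,44.9,0])
s=env.state()["ee_pos"]-L; print("tcp u,v",s@ex,s@ey)
p=o["top"]; cv2.imwrite("pics/t6.png",cv2.resize(p["frame"][140:250,220:380,::-1],None,fx=5,fy=5,interpolation=cv2.INTER_CUBIC))
E
```

```text
tcp [464.2  65.8  15.5] [179.9  -0.   88.1] F [-2.   0.4 -3. ]
side
159 px [305. 235.] rgb [175 166 151] z 37.5 mean [519.   72.1  37.2] rect [519.5  69.9] [51.2 51.5] 2.6
134 px [321. 242.] rgb [26 26 28] z 35.0 mean [463.3  88.3  36.6] rect [465.9  91.1] [87.8 34.5] 78.0
375 px [291. 259.] rgb [173 173 173] z 37.8 mean [522.6 190.5  37.5] rect [523.3 186.4] [116.3  49.4] 88.2
top
126 px [261. 199.] rgb [154 148 142] z 41.1 mean [525.5 213.9  41.1] rect [526.5 213.3] [47.5 49.1] 87.9
130 px [320. 200.] rgb [145 130 121] z 41.3 mean [517.9 -22.3  40.7] rect [517.3 -21.7] [47.9 49.8] 88.4
128 px [337. 200.] rgb [126 125 117] z 39.6 mean [515.6 -88.2  40.3] rect [515.6 -87.4] [47.9 47.7] 43.4
tcp u,v -36.71781295669906 19.661172256759887
```

View pics/t6.png

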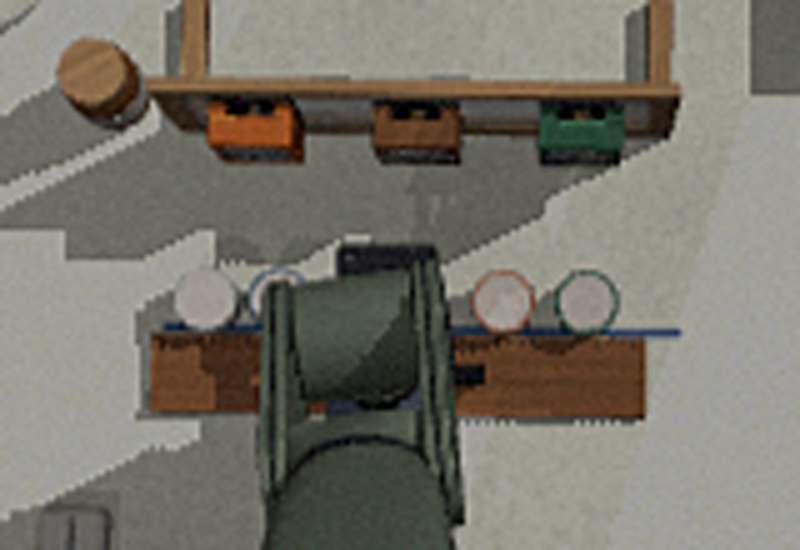

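```bash
python3 - <<'E'
from h import *
L=np.array([500.2,44.9,0]); s=env.state()["ee_pos"]
uv=lambda q:((q-L)@ex,(q-L)@ey)
for n in("top","side"):
    acc=[];eds=[]
    for k in range(3):
        p=env.grab_frame(n); F=p["frame"].astype(float); f,M,t=cam(p)
        def proj(w): c=M.T@(w-t); return np.array([c[0]/c[2]*f+p["cx"],c[1]/c[2]*f+p["cy"]])
        for v in list(range(-205,-165,4))+list(range(-150,-60,4))+list(range(150,205,4)):
            us=np.arange(-14,14.1,1.)
            def prof(z,us):
                px=np.array([proj(L+ex*u+ey*v+[0,0,z]) for u in us],np.float32)
                return cv2.remap(p["frame"],px[None,:,0],px[None,:,1],cv2.INTER_LINEAR)[0].astype(float)
            a=prof(0,us); b=np.clip(a[:,2]-a[:,0]-12,0,None)
            if b.max()>15: acc.append((v,(b*us).sum()/b.sum(),b.sum()))
            us2=np.arange(-16,4.1,.5); e=prof(11.4,us2); r=e[:,0]-e[:,2]; 
            lo=r[-6:].mean();hi=r[:8].mean()
            if hi-lo>20: eds.append((v,us2[np.nonzero(r>(hi+lo)/2)[0].max()]))
    acc=np.array(acc);eds=np.array(eds)
    for name,a in(("line u",acc),("edge u",eds)):
        if len(a):
            for lo,hi in((-210,-160),(-150,-50),(140,210)):
                m=(a[:,0]>lo)&(a[:,0]<hi)
                if m.any(): print(n,name,lo,hi,"n",m.sum(),"median",np.round(np.median(a[m,1]),2),"sd",np.round(a[m,1].std(),2))
print("tcp",s,uv(s))
E
```

```text
top line u -210 -160 n 30 median 0.16 sd 0.1
top line u -150 -50 n 33 median 0.0 sd 0.32
top line u 140 210 n 14 median 0.59 sd 0.19
top edge u -210 -160 n 25 median -7.0 sd 5.45
top edge u -150 -50 n 54 median -5.5 sd 1.59
top edge u 140 210 n 42 median -6.5 sd 1.0
side line u -150 -50 n 3 median 0.36 sd 0.04
side line u 140 210 n 9 median 2.15 sd 0.13
side edge u 140 210 n 42 median -6.5 sd 0.88
tcp [464.16228597  65.78457019  15.65533663] (np.float64(-36.71781295669906), np.float64(19.661172256759887))
```

Emit:
move_arm:
  plan:
    - [[0.15,0,0],0,1]
    - [[0.15,-0.01,0],0,1]
    - [[0.15,0,0],0,1]
    - [[0.09,-0.01,0],0,1]
    - [[0,0,0],0,1]

```text
time_s: 52.35
ee_pos: [468.0, 65.4, 15.2]
ee_rot: [-179.9, 0.0, 88.1]
force: [-2.8, -0.6, -3.0]
gripper_width: 13.4
gripper_force: 55.0
```

Emit:
move_arm:
  plan:
    - [[0,0,0],0,1]
    - [[0,0,0],0,1]
    - [[-0.2,0.01,0],0,1]
    - [[-0.4,0.01,0],0,1]
    - [[-1,0.03,0],0,1]

```text
time_s: 52.85
ee_pos: [454.3, 66.2, 16.0]
ee_rot: [179.8, -0.0, 88.1]
force: [0.9, -0.1, -2.4]
gripper_width: 13.7
gripper_force: 55.0
```

Emit:
move_arm:
  plan:
    - [[-3,0.1,0],0,1]
    - [[-3,0.1,0],0,1]
    - [[0,0,1],0,1]
    - [[0,0,3],0,1]
    - [[0,0,4],0,1]

```text
time_s: 53.35
ee_pos: [390.7, 67.9, 95.4]
ee_rot: [-179.8, 0.0, 88.1]
force: [1.1, 0.2, -1.5]
gripper_width: 13.5
gripper_force: 55.0
```

Emit:
move_arm:
  plan:
    - [[0,0,4],0,1]
    - [[0,0,2],0,1]
    - [[0,0,0],0,1]
    - [[0,0,0],0,1]

```text
time_s: 53.75
ee_pos: [391.8, 67.9, 154.9]
ee_rot: [-180.0, 0.0, 88.1]
force: [-0.4, 0.2, -2.7]
gripper_width: 13.6
gripper_force: 55.0
```

```bash
python3 - <<'E'
from h import *
L=np.array([500.2,44.9,0]); uv=lambda q:((np.array(q)-L)@ex,(np.array(q)-L)@ey)
print(env.state()["ee_pos"])
for n in("top","side"):
    p=env.grab_frame(n); P=cloud(p)
    m=(P[...,2]>32)&(P[...,2]<46)&(P[...,0]>480)&(P[...,0]<570)&(P[...,1]>-150)&(P[...,1]<260)
    k,Lb,st,ce=cv2.connectedComponentsWithStats(m.astype(np.uint8),connectivity=4)
    for i in range(1,k):
        if st[i,4]>60:
            q=P[Lb==i]; print(n,st[i,4],np.round(q.mean(0),1),"uv",np.round(uv(q.mean(0)),1),"uv rect",np.round(uv([*rect(q[:,:2])[0],0]),1))
    if n=="side": cv2.imwrite("pics/s7.png",cv2.resize(p["frame"][160:300,230:390,::-1],None,fx=5,fy=4.2,interpolation=cv2.INTER_CUBIC))
E
```

```text
[391.83454528  67.93701052 154.92835309]
top 101 [529.9 213.1  40.2] uv [ 24. 169.] uv rect [ 23.7 168.4]
top 110 [529.  154.7  40. ] uv [ 25.1 110.7] uv rect [ 25.  112.9]
top 104 [525.8  67.   40. ] uv [24.9 22.9] uv rect [26.3 23.5]
top 113 [522.8 -22.6  40.1] uv [ 24.9 -66.7] uv rect [ 25.  -66.8]
top 117 [520.5 -88.2  40.1] uv [  24.8 -132.3] uv rect [  23.9 -133.6]
side 119 [518.  -84.2  37.8] uv [  22.1 -128.4] uv rect [  22.3 -128.6]
side 136 [520.6 -17.8  37.5] uv [ 22.5 -61.9] uv rect [ 24.  -64.6]
side 147 [523.6  71.2  37.4] uv [22.5 27. ] uv rect [23.2 26.4]
side 358 [527.2 190.3  37.6] uv [ 22.1 146.2] uv rect [ 21.9 143.8]
```

View pics/s7.png

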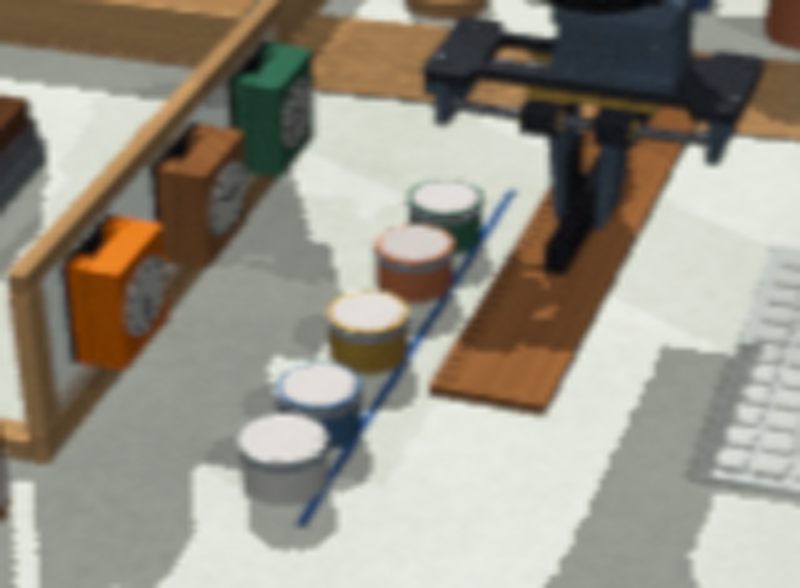

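Emit:
move_arm:
  plan:
    - [[0,-2.5,0],0,1]
    - [[0,-3,0],-3,1]
    - [[0,-3.5,0],-5,1]
    - [[0.6,-3.5,0],-8,1]
    - [[1,-3.5,0],-8,1]

```text
time_s: 54.35
ee_pos: [407.2, -92.9, 153.7]
ee_rot: [-179.8, 0.0, 63.8]
force: [1.2, 0.5, -1.6]
gripper_width: 13.6
gripper_force: 55.0
```

Emit:
move_arm:
  plan:
    - [[1,-3.5,0],-8,1]
    - [[1,-3.5,0],-8,1]
    - [[1,-3.5,0],-8,1]
    - [[1,-3.5,0],-8,1]
    - [[1,-3.5,0],-8,1]

```text
time_s: 54.85
ee_pos: [458.0, -268.0, 153.2]
ee_rot: [-179.8, 0.1, 23.8]
force: [0.3, 0.8, -1.5]
gripper_width: 13.4
gripper_force: 55.0
```

Emit:
move_arm:
  plan:
    - [[1,-3.5,0],-8,1]
    - [[1,-3.5,0],-8,1]
    - [[0.6,-2,0],-4,1]
    - [[0,0,0],0,1]
    - [[0,0,0],0,1]

```text
time_s: 55.35
ee_pos: [483.7, -356.2, 153.2]
ee_rot: [-179.8, 0.2, 4.1]
force: [-0.6, -0.5, -2.5]
gripper_width: 13.7
gripper_force: 55.0
```

Emit:
move_arm:
  plan:
    - [[-0.1,0,-4],0,1]
    - [[0,0,-4],0,1]
    - [[0,0,-3],0,1]
    - [[0,0,-1.5],0,1]
    - [[0,0,0],0,1]

```text
time_s: 55.85
ee_pos: [481.3, -353.9, 27.4]
ee_rot: [-179.7, 0.3, 4.2]
force: [-0.3, 1.0, -1.5]
gripper_width: 13.6
gripper_force: 55.0
```

Emit:
move_arm:
  plan:
    - [[0,0,-0.5],0,1]
    - [[0,0,-0.2],0,1]
    - [[0,0,-0.2],0,1]
    - [[0,0,0],0,1]
    - [[0,0,0],0,1]

```text
time_s: 56.35
ee_pos: [483.9, -357.2, 22.0]
ee_rot: [180.0, -0.0, 4.1]
force: [1.0, -0.1, -1.5]
gripper_width: 13.4
gripper_force: 55.0
```

Emit:
move_arm:
  plan:
    - [[0,0,-0.2],0,1]
    - [[0,0,-0.15],0,1]
    - [[0,0,0],0,1]
    - [[0,0,0],0,1]

```text
time_s: 56.75
ee_pos: [483.8, -357.1, 18.1]
ee_rot: [180.0, -0.0, 4.1]
force: [-0.3, -0.0, 0.5]
gripper_width: 13.4
gripper_force: 55.0
```

Emit:
move_arm:
  plan:
    - [[0,0,-0.05],0,1]
    - [[0,0,0],0,1]
    - [[0,0,0],0,1]

```text
time_s: 57.05
ee_pos: [483.8, -357.1, 18.1]
ee_rot: [180.0, -0.0, 4.1]
force: [-2.2, 1.4, 5.0]
gripper_width: 13.5
gripper_force: 55.0
```

Bearing on the mat; release, withdraw upwards and to the side, then check.

Emit:
move_arm:
  plan:
    - [[0,0,0],0,0.55]
    - [[0,0,0],0,0.55]
    - [[0,0,0],0,0.55]
    - [[0,0,0],0,0.55]
    - [[0,0,2],0,0.55]

```text
time_s: 57.55
ee_pos: [482.0, -355.6, 35.1]
ee_rot: [-179.8, 0.3, 4.1]
force: [-0.7, 0.6, 0.5]
gripper_width: 41.4
gripper_force: 0.0
```

Emit:
move_arm:
  plan:
    - [[0,0,4],0,0.55]
    - [[0,0,4],0,0.5]
    - [[0,0,4],0,0.5]
    - [[0,0,4],0,0.5]
    - [[0,0,2],0,0.5]

```text
time_s: 58.05
ee_pos: [484.8, -357.8, 221.6]
ee_rot: [179.8, -0.3, 4.1]
force: [-0.0, 0.2, 0.5]
gripper_width: 45.4
gripper_force: 0.0
```

Emit:
move_arm:
  plan:
    - [[-3,-3,0],0,0.5]
    - [[-4,-3,0],0,0.5]
    - [[-4,-3,0],0,0.5]
    - [[-4,-3,0],0,0.5]
    - [[-3,-3,0],0,0.5]

```text
time_s: 58.55
ee_pos: [301.3, -507.7, 217.5]
ee_rot: [-180.0, 0.0, 4.1]
force: [0.6, -0.8, 0.1]
gripper_width: 45.6
gripper_force: 0.0
```

Emit:
move_arm:
  plan:
    - [[-3,-3,0],0,0.5]
    - [[-3,-2,0],0,0.5]
    - [[0,0,0],0,0.5]
    - [[0,0,0],0,0.5]

```text
time_s: 58.95
ee_pos: [243.2, -557.1, 217.1]
ee_rot: [-180.0, -0.0, 4.0]
force: [0.4, 0.1, -0.5]
gripper_width: 45.6
gripper_force: 0.0
```

```bash
python3 - <<'E'
from h import *
L=np.array([500.2,44.9,0]); uv=lambda q:((np.array(q)-L)@ex,(np.array(q)-L)@ey)
print(env.state()["ee_pos"],env.state()["gripper_width"])
p=env.grab_frame("top"); P=cloud(p)
m=(P[...,2]>32)&(P[...,2]<46)&(P[...,0]>480)&(P[...,0]<570)&(P[...,1]>-150)&(P[...,1]<260)
k,Lb,st,ce=cv2.connectedComponentsWithStats(m.astype(np.uint8),connectivity=4)
for i in range(1,k):
    if st[i,4]>30: print(st[i,4],"uv",np.round(uv(P[Lb==i].mean(0)),1))
comps(p,10,22,(250,720,-460,-250),100)
a=cv2.resize(p["frame"][130:280,215:465,::-1],None,fx=3.2,fy=3.2,interpolation=cv2.INTER_CUBIC); cv2.imwrite("pics/t8.png",a)
E
```

```text
[ 243.17623621 -557.08129726  217.07189013] 45.604846838031825
109 uv [ 24.5 169.5]
112 uv [ 24.8 111. ]
107 uv [24.4 22.1]
113 uv [ 24.9 -66.7]
110 uv [  23.9 -131.7]
1194 px [404. 209.] rgb [80 52 32] z 15.0 mean [ 476.4 -356.7   15.2] rect [ 480.6 -357.8] [403.1  78.8] 3.9
```

View pics/t8.png

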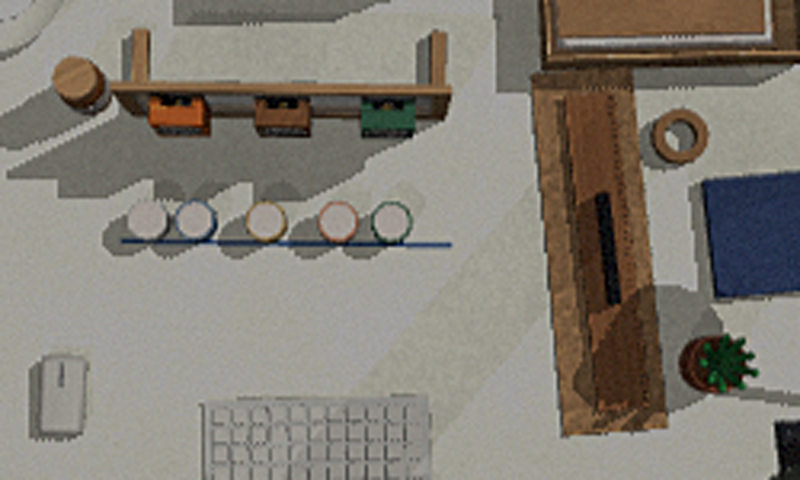

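The view shows all three clocks hung (crop 180,115 / 283,115 / 388,115). The five tins stand in a straight row with near sides on the line (y about 220), and the straightedge lies wholly on its mat.

```bash
python3 -c "
from workcell import env
print(env.job_done())"
```

```text
the job is handed in; nothing more can be done
None
```

The job is handed in, with no verdict returned: all three clocks hang on their own screws, the five tins stand in a straight row with their near sides within about 1 mm of the line's middle by the top camera (the side camera's reading of the line differed by 2–3 mm), and the straightedge lies flat and lengthways on its mat.

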